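Tip the block pail into the shape sorter

ROBOT

A 7-joint arm with a two-finger parallel gripper is mounted at the origin on the work surface. World frame = base frame: x ahead of the robot, y to its left, z up, the work surface at z = 0. Lengths are in m, angles in rad, forces in N, time in s.
With the tool pointing down it reaches from about 0.4 to 0.875 m from the base axis. Payload 4.4 kg.
Tool frame: the origin (TCP) lies between the finger pads; the fingertips stand 25 mm ahead of it and the grasp point (between the pads) lies 6 mm ahead of it; z points along the fingers, x is the direction in which the jaws open and shut, and the axes are right-handed (so a half turn about z gives the same grasp; the last joint's range is limited). The gripper opens to 85 mm and grips with 20 to 120 N. Pads are 22 mm wide; open, the fingers measure 114 mm over their backs; the gripper's body (76 mm by 85 mm) begins 54 mm behind the grasp point. The pads swing forward as they close: fully open they stand 13 mm farther back than shut.
Start: joints at [-1.404, 0.628, 0.038, 1.517, -0.027, 0.996, -0.02], TCP at [0.15, 0.632, 0.256] pointing down, gripper open.
Joint ranges: [-3.06, 3.06], [-0.37, 2.12], [-1.25, 1.32], [0.18, 2.47], [-1.1, 4.24], [0.23, 1.98], [-2.94, 2.94]. Speed limits (rad/s): [2.57, 2.57, 3.14, 3.14, 3.14, 3.14, 3.14].

INTERFACE

Orientations are given as a rotation vector (axis times angle).
In Python, from bench import sense, grab_frame, sign_off, spot_in, masks_of gives the robot as it stands.
- The arm moves only by the tool step_arm, never from a script. Its arguments are lists of equal length, an entry for each row: "dr": the turn, a rotation vector about the tool's x, y, z in rad, a list of three; "slide": the shift along the tool's x, y, z in cm, a list of three; "jaw": the opening in per cent of the stroke, from 0 (shut) to 100 (fully open). A call has 1 to 20 rows; each row is the pose to reach, as a shift and turn from the pose measured when the call began, along the tool's axes at that moment; what a row does not reach only later rows make up. A row lasts 1/8 s, in which the tool goes at most 62.5 mm and 10.7 degrees, less where a joint would pass 70% of its speed; a pose out of reach is approached as far as the arm can. A call with a gripper value outside its range is refused whole. The fingers move at their own pace and stop on an object; "newtons" is the grip in N (left out, the last holds). Time passes only in rows, so rows that repeat a pose let the fingers close. It gives the time, the measured TCP pose, the force and the opening at its end, in the units of the state.
- sense(): the state, without advancing time (a new reading comes with each control period).
- grab_frame(name): name is "scene" or "top"; returns a dict with "img" (480x640x3 uint8, red, green, blue), "intrinsics" (3x3 intrinsics, pixels), "eye" and "rotation" of the camera in the world. Camera axes: x right, y down, z forward; pixel columns grow to the right and rows downward; lengths in m; the calibration is good to about 2 mm. A picture is of the moment at which its call begins. There is no depth.
- sign_off(): hands the job in, once; it reports no verdict.
Trained networks look in the newest picture that a camera, given by its name, has taken for a name from the list of things; names that differ only in an ending like _2 or _b are one class to them, and where a whole thing is asked for, a point or a joint stands for the part that bears it (a point fixed in the world has none). Each returns a list of dicts, best first, with "conf" (0 to 1); they miss things now and then, are a little off and sometimes report something else, mostly with a low value. They report only what shows in the picture. A call takes as long as a camera call. They do not tell look-alikes from the thing itself.
- spot_in(camera, thing): "centre" ([x, y, z] in m, in the coordinates of the camera as it stood for that picture, good to about 4 mm: the middle of the surface that is visible of it).
- masks_of(camera, thing): "mask" (480x640 bool, what is visible of it).
The state is a dict: "clock": time; "joint_pos": joint angles; "dq": joint speeds; "tau": joint torques, N m; "position": TCP position; "tcp_rot": TCP orientation; "force": force on the tool from outside, world axes, zero at the start; "ft_torque": the same for the moment, N m; "grip_width": finger opening in m.
Only numpy, scipy, OpenCV 4.12 (cv2) and the standard library are available. Lean on these libraries where they do the work, as an engineer would, in place of code of your own. Each camera call takes 0.05 s, during which the arm holds its last target.

TASK

Carry the blue block pail by its bail to the round cork mat, stand it there and let go. Then take it again by the yellow tipping grip on its bottom rim, tip all three blocks over the spout into the sorter's open hopper, and stand the empty pail back upright with its whole base on the mat. Last of all, press the green flat key on the sorter with the fingertips until about 4 N is felt, without ramming it, then let go; leave the other toys where they stand.

Things in the scene. Friction and masses are not known exactly. Their poses are not given: they have to be found in the camera images.
- pail: Blue scuttle-shaped toy pail, open on top, 0.25 kg. Origin: centre of its flat underside; z up, x to the spout. Base 88 (x) by 92 (y) mm, walls 4, floor 5; rim at z = 70. Back (x = -44) and sides upright; front wall slopes out 40 degrees, from x = 44 at the base to the spout edge at x = 103, z = 70. Blocks slide out when it is tipped forward 80 to 95 degrees. Starts left or right of the sorter.
- bail_grip: White sleeve on top of the pail's steel bail: 14 mm diameter, 50 mm long, along its y axis (the pail's y). Origin at its centre, 66 mm from the bail's hinge line, which lies along the pail's y at x = 0, z = 60 mm of the pail; so 126 mm above the base with the bail upright. Wire 6 mm thick, bail 106 mm wide. Lifted, the pail hangs upright below the hinge within about 0.25 rad.
- bail (a joint): Angle of the bail about its hinge, rad: 0 upright over the pail, positive leaning to the spout (to 0.25), negative leaning back over the yellow grip (to -1.0). Light friction: it stays where it is left.
- tip_grip: Yellow tipping grip: a fin on the pail's bottom rim opposite the spout, rigid with it, 44 mm long, 12 mm thick (y), 36 mm high. Origin: where its lower edge meets the pail (pail x = -44, z = 3 mm); it runs to x = -88. Axes as the pail's. The wall rises 70 mm beside it, so a gripper must lean away from the pail. At the start a cone stands close behind it.
- tip_grip_mid (a point): Point to grip in the yellow fin: pail frame (-68, 0, 26) mm. Axes as the pail's.
- mat: Fixed round cork mat, 190 mm diameter, 4 mm thick, on the other side of the sorter from the pail's start. Origin: centre of its underside, on the bench. The rattle lies beyond it and the spinning top before it; its outer side (away from the sorter) is free.
- sorter: Fixed white shape sorter, 210 (x) by 190 (y) by 70 mm high; orange sliding door on the far face (shut, not used). Origin: centre of its underside; x away from the robot at yaw 0. x = -105 to -45 is a solid console with the key; the rest is the open-topped hopper, inside 146 mm (x = -45 to 101) by 182 mm (y), walls 4 mm thick, their top 70 mm above the bench.
- hopper (a point): Centre of the hopper's inner floor, 8 mm above the bench, 62 mm below the top of the walls; axes as the sorter's.
- key: Green flat membrane key, 34 by 34 mm, in the console's top. Origin: centre of the key, 71 mm above the bench; its top face is 2 mm higher. It yields 1.2 mm at about 3 N and is then rigid; it registers at 3 N held for 0.1 s.
- block_cube: Red cube, 26 mm, 20 g, starts in the pail. Origin: centre of the underside.
- block_drum: Yellow cylinder, 26 mm diameter and height, 20 g, starts in the pail. Origin: centre of one end.
- block_wedge: Green three-sided block, 26 mm high, sides about 30 mm, 20 g, starts in the pail. Origin: centre of one end.
- pyramid: Bystander: purple pyramid, base 56 mm square, 55 mm high. Origin: centre of the base.
- cone: Bystander: orange cone, 54 mm across, 85 mm high. Origin: centre of the base.
- rattle: Bystander: wooden rattle lying flat, disc 52 mm across and 22 mm thick with a handle reaching 99 mm along x. Origin: underside of the disc's centre.
- top: Bystander: steel spinning top standing on its flat knob, 68 mm across, 56 mm high. Origin: centre of the underside.
- doll: Bystander: wooden peg doll just before the sorter's console, 40 mm across, 106 mm high. Origin: centre of the underside.
- car: Bystander: toy car beyond the sorter, 90 mm along y, 60 along x, 52 high. Origin: centre of the underside. Behind it, from x = 890 mm, stands a fixed rail of books 135 mm high; fixed crates 90 mm high stand along both sides of the bench, from 610 mm either side of its middle.
Not all that is in view belongs to the job. Several things look just like the block_wedge: the one meant starts nearest to the robot's base.

How it is judged:
On the way, in this order (a step that is already met when the one before it is completed fails the run):
1. the pail is off the bench, hanging upright from its bail held in the fingers (contact force between the fingers and bail_grip above 0.5 N and height (world z) of pail above 0.03 m and angle between pail's own z axis and vertical below 0.5 rad), for 0.2 s.
2. the pail stands upright on the mat and is let go (horizontal distance between pail and mat below 0.04 m and angle between pail's own z axis and vertical below 0.08 rad and height (world z) of pail below 0.009 m and contact force between the fingers and pail below 0.05 N), for 0.2 s.
3. the pail is off the mat, held by the yellow tipping grip on its bottom rim and tipped over by at least 70 degrees (contact force between the fingers and tip_grip above 0.5 N and angle between pail's own z axis and vertical above 1.22 rad and height (world z) of pail above 0.05 m), for 0.1 s.
4. all three blocks lie in the hopper and the pail stands upright on the mat again, let go (all of step 2 and x of block_cube in the frame of hopper between -0.072 and 0.072 m and y of block_cube in the frame of hopper between -0.09 and 0.09 m and z of each of block_cube, block_drum, block_wedge in the frame of hopper below 0.055 m and x of block_drum in the frame of hopper between -0.072 and 0.072 m and y of block_drum in the frame of hopper between -0.09 and 0.09 m and x of block_wedge in the frame of hopper between -0.072 and 0.072 m and y of block_wedge in the frame of hopper between -0.09 and 0.09 m), for 0.2 s.
5. the green key is pressed by the fingers with at least 3 N (contact force between the fingers and key above 3 N), for 0.1 s.
At the end, for the whole second after the job is handed in: All three blocks lie at rest inside the hopper (within its walls and below their top), the pail stands upright (within 0.08 rad) at rest with its base centre within 40 mm of the mat's centre, and the key is no longer touched (all of step 4 and contact force between the fingers and key below 0.05 N and linear speed of each of pail, block_cube, block_drum, block_wedge below 0.02 m/s).
It fails at once if another toy (pyramid, cone, rattle, top, doll or car) is pushed more than 30 mm (distance of any of pyramid, cone, rattle, top, doll, car from where it was at the start of the episode above 0.03 m).
It fails at once if another toy is knocked over (angle between any of pyramid, cone, rattle, top, doll, car's own z axis and vertical above 0.6 rad).
It fails at once if the key is rammed with more than 40 N (contact force between anything else and key above 40 N).
It also fails if it takes over 72 s, if anything falls off the work surface, if the arm or the gripper's body presses on something with over 40 N, if the wrist force passes 120 N, or if a joint passes its speed limit or range.

## Working session

There is one attempt and no reset: what is moved stays moved. The work goes in short steps, Python scripts to look and compute and a tool call to move; the robot and the scene stay as the last step left them, time stands still between calls to the robot, and variables do not carry over. Pictures are saved under pics/ and viewed, and the job is handed in when it is done.

Besides the shell and the picture viewer there is one more tool, called after "Request:" as name(argument=value, ...) on one line, values as JSON. step_arm: Moves the arm, as the interface text tells. Its arguments: {"type":"object","properties":{"dr":{"type":"array","items":{"type":"array","items":{"type":"number"}}},"slide":{"type":"array","items":{"type":"array","items":{"type":"number"}}},"jaw":{"type":"array","items":{"type":"number"}},"newtons":{"type":"number"}},"required":["dr","slide","jaw"]}

```bash
mkdir -p pics; ls
cat > h.py <<'E'
import numpy as np, cv2
from scipy.spatial.transform import Rotation as R
from bench import sense, grab_frame, sign_off, spot_in, masks_of
def snap(cam,fn=None):
    f=grab_frame(cam)
    if fn: cv2.imwrite('pics/'+fn,cv2.cvtColor(f['img'],cv2.COLOR_RGB2BGR))
    return f
def w(f,p): return np.array(f['rotation'])@np.array(p)+np.array(f['eye'])
def proj(f,P):
    c=np.array(f['rotation']).T@(np.array(P)-np.array(f['eye'])); u=np.array(f['intrinsics'])@c; return u[:2]/u[2]
def ray(f,uv,z):
    d=np.array(f['rotation'])@np.linalg.inv(np.array(f['intrinsics']))@np.array([uv[0],uv[1],1.]); e=np.array(f['eye'])
    return e+d*(z-e[2])/d[2]
E
python3 - <<'E'
from h import *
s=sense(); print({k:np.round(v,3) for k,v in s.items()})
for c in ['scene','top']:
    f=snap(c,c+'0.png'); print(c,np.round(f['eye'],3),np.round(f['rotation'],3).tolist(),np.round(f['intrinsics'],1).tolist())
    for t in ['pail','bail_grip','tip_grip','mat','sorter','key','block_cube','block_drum','block_wedge','pyramid','cone','rattle','top','doll','car']:
        for r in spot_in(c,t): print(c,t,round(r['conf'],2),np.round(w(f,r['centre']),3),np.round(proj(f,w(f,r['centre']))))
print(sense()['clock'])
E
```

```text
pics
{'clock': np.float64(0.0), 'joint_pos': array([-1.404,  0.629,  0.038,  1.518, -0.027,  0.996, -0.02 ]), 'dq': array([ 0.   , -0.   ,  0.002, -0.001, -0.001, -0.001, -0.   ]), 'tau': array([ 1.0000e-03, -5.6340e+01,  1.2260e+00, -1.9344e+01,  1.1000e-02,
        1.0000e-02,  0.0000e+00]), 'position': array([0.15 , 0.632, 0.255]), 'tcp_rot': array([ 2.463e+00,  1.948e+00, -2.000e-03]), 'force': array([ 0.556,  0.408, -0.74 ]), 'ft_torque': array([-0.013, -0.032, -0.029]), 'grip_width': np.float64(0.086)}
scene [ 1.185 -0.259  0.923] [-1.984, -1.584, 0.551] [[509.6, 0.0, 326.7], [0.0, 509.6, 239.4], [0.0, 0.0, 1.0]]Traceback (most recent call last):
  File "<stdin>", line 6, in <module>
  File "h.py", line 10, in proj
    c=np.array(f['rotation']).T@(np.array(P)-np.array(f['eye'])); u=np.array(f['intrinsics'])@c; return u[:2]/u[2]
                                                                    ~~~~~~~~~~~~~~~~~~~~~~~~~^~
ValueError: matmul: Input operand 1 does not have enough dimensions (has 0, gufunc core with signature (n?,k),(k,m?)->(n?,m?) requires 1)
```

```bash
sed -i "s/    f=grab_frame(cam)/    f=dict(grab_frame(cam)); f['rotation']=R.from_rotvec(f['rotation']).as_matrix()/" h.py
python3 - <<'E'
from h import *
for c in ['scene','top']:
    f=snap(c,c+'0.png'); print(c,np.round(f['eye'],3),np.round(f['rotation'],3).tolist(),np.round(f['intrinsics'],1).tolist())
    for t in ['pail','bail_grip','tip_grip','mat','sorter','key','block_cube','block_drum','block_wedge','pyramid','cone','rattle','top','doll','car']:
        for r in spot_in(c,t): print(c,t,round(r['conf'],2),np.round(w(f,r['centre']),3),np.round(proj(f,w(f,r['centre']))))
print(sense()['clock'])
E
```

```text
scene [ 1.185 -0.259  0.923] [[0.226, 0.755, -0.616], [0.974, -0.166, 0.155], [0.014, -0.635, -0.772]] [[509.6, 0.0, 326.7], [0.0, 509.6, 239.4], [0.0, 0.0, 1.0]]
scene pail 0.72 [ 0.526 -0.321  0.048] [221. 272.]
scene pail 0.34 [ 0.518 -0.297  0.032] [233. 271.]
scene bail_grip 0.46 [ 0.491 -0.308  0.115] [221. 238.]
scene tip_grip 0.24 [ 0.425 -0.033  0.07 ] [342. 209.]
scene mat 0.75 [0.545 0.313 0.   ] [497. 243.]
scene sorter 0.55 [ 0.555 -0.05   0.026] [349. 267.]
scene key 0.68 [0.504 0.016 0.072] [373. 231.]
scene block_cube 0.68 [ 0.509 -0.329  0.03 ] [218. 271.]
scene block_cube 0.57 [ 0.555 -0.33   0.031] [219. 289.]
scene block_drum 0.75 [ 0.517 -0.297  0.034] [233. 270.]
scene block_wedge 0.55 [ 0.559 -0.331  0.031] [219. 290.]
scene block_wedge 0.55 [ 0.526 -0.502  0.017] [136. 296.]
scene block_wedge 0.54 [ 0.425 -0.032  0.071] [343. 208.]
scene block_wedge 0.44 [ 0.613 -0.435  0.02 ] [170. 324.]
scene block_wedge 0.44 [ 0.599 -0.526  0.023] [123. 327.]
scene pyramid 0.65 [ 0.691 -0.336  0.015] [224. 350.]
scene cone 0.82 [ 0.408 -0.282  0.041] [234. 229.]
scene rattl
[... 812 characters left out ...]
 0.26 [ 0.675 -0.331  0.012] [409. 184.]
top block_wedge 0.6 [ 0.546 -0.331  0.032] [410. 230.]
top block_wedge 0.49 [ 0.607 -0.438  0.027] [449. 209.]
top block_wedge 0.43 [ 0.512 -0.509  0.026] [475. 244.]
top block_wedge 0.27 [0.685 0.361 0.02 ] [156. 172.]
top pyramid 0.58 [ 0.673 -0.329  0.013] [409. 184.]
top cone 0.52 [ 0.4   -0.281  0.04 ] [391. 284.]
top rattle 0.75 [0.686 0.362 0.022] [156. 172.]
top rattle 0.64 [ 0.778 -0.077  0.032] [318. 142.]
top rattle 0.25 [ 0.4   -0.284  0.037] [392. 284.]
top top 0.72 [0.391 0.272 0.043] [183. 282.]
top doll 0.5 [ 0.414 -0.037  0.099] [299. 276.]
top car 0.8 [ 0.777 -0.076  0.033] [318. 142.]
top car 0.22 [0.682 0.363 0.019] [156. 173.]
1.7
```

View pics/scene0.png

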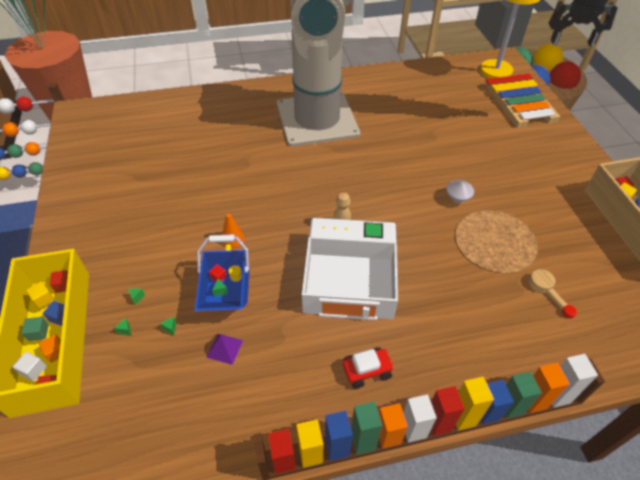

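View pics/top0.png

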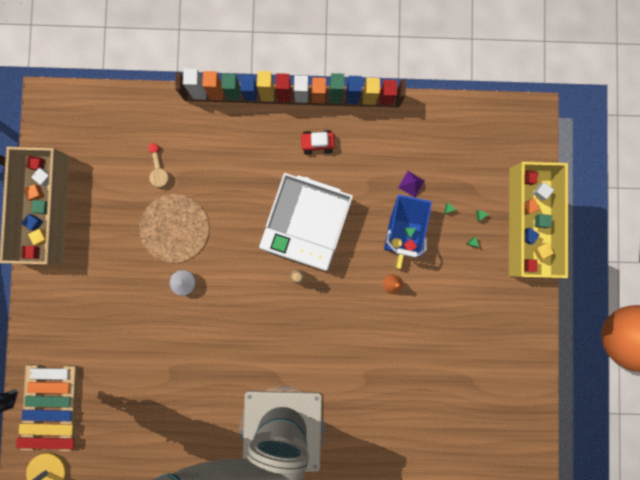

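Run:
```python
import cv2
t=cv2.imread('pics/top0.png'); cv2.imwrite('pics/c1.png',cv2.resize(t[165:305,375:495],None,fx=4.2,fy=4.2,interpolation=3))
t=cv2.imread('pics/scene0.png'); cv2.imwrite('pics/c2.png',cv2.resize(t[200:340,110:290],None,fx=4.2,fy=4.2,interpolation=3))
```

```text
(no output)
```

View pics/c1.png

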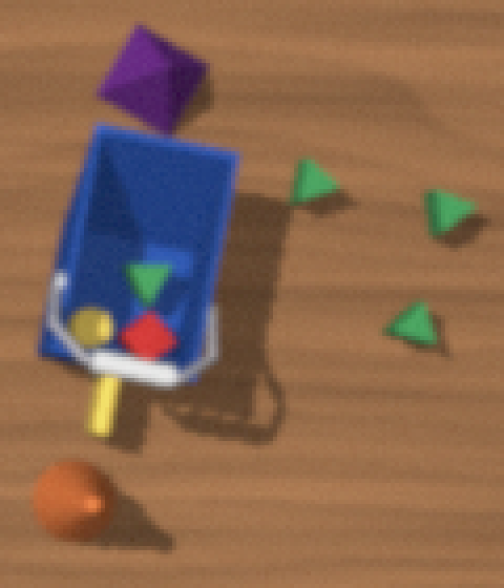

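View pics/c2.png

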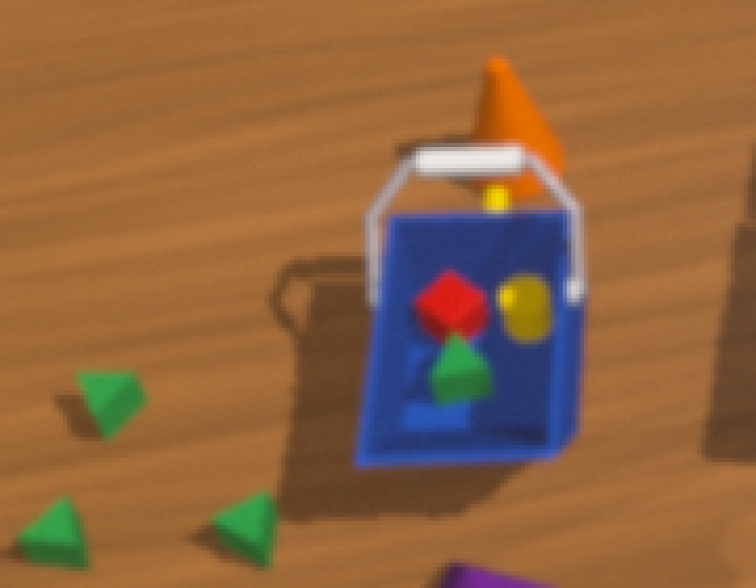

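```bash
cat > fit.py <<'E'
from h import *
from scipy.optimize import least_squares
def fitpose(obs,x0,zfix=0.0):
    # obs: list of (frame, uv, local pt); pose x,y,yaw
    def res(p):
        c,s=np.cos(p[2]),np.sin(p[2]); o=[]
        for f,uv,l in obs:
            P=[p[0]+c*l[0]-s*l[1],p[1]+s*l[0]+c*l[1],l[2]+zfix]; o+=list(proj(f,P)-uv)
        return np.array(o)
    r=least_squares(res,x0,loss='soft_l1'); return r.x,np.round(r.fun.reshape(-1,2),1)
E
python3 - <<'E'
from fit import *
T=snap('top'); S=snap('scene')
c1=lambda a,b:np.array([a/4.2+375-.4,b/4.2+165-.4]); c2=lambda a,b:np.array([a/4.2+110-.4,b/4.2+200-.4])
L=[(.103,.046,.07),(.103,-.046,.07),(-.044,.046,.07),(-.044,-.046,.07)]
obs=[(T,c1(*p),l) for p,l in zip([(98,127),(238,155),(42,355),(195,383)],L)]
obs+=[(S,c2(*p),l) for p,l in zip([(555,460),(357,466),(568,212),(390,213)],L)]
obs+=[(T,c1(100,434),(-.088,0,.039))]
p,r=fitpose(obs,[.52,-.32,-.2]); print(p,r.tolist())
# bail angle
def res(q):
    c,s=np.cos(p[2]),np.sin(p[2]); o=[]
    for f,uv,y in [(T,c1(92,358),.025),(T,c1(180,375),-.025),(S,c2(415,160),-.025),(S,c2(523,158),.025)]:
        x=.066*np.sin(q[0]); z=.06+.066*np.cos(q[0]); o+=list(proj(f,[p[0]+c*x-s*y,p[1]+s*x+c*y,z])-uv)
    return o
q=least_squares(res,[-.2]); print(q.x,np.round(q.fun,1))
a=q.x[0];x=.066*np.sin(a);print('sleeve',p[0]+np.cos(p[2])*x,p[1]+np.sin(p[2])*x,.06+.066*np.cos(a))
t=T['img'][165:280,250:360,::-1]; cv2.imwrite('pics/c3.png',cv2.resize(t,None,fx=5,fy=5,interpolation=3))
t=S['img'][190:330,290:420,::-1]; cv2.imwrite('pics/c4.png',cv2.resize(t,None,fx=4.2,fy=4.2,interpolation=3))
# mat ellipse from masks
for f,n in[(T,'top'),(S,'scene')]:
    m=masks_of(n,'mat')[0]['mask']; v,u=np.nonzero(m)
    P=np.array([ray(f,(a,b),.004)[:2] for a,b in zip(u,v)]); print(n,P.min(0),P.max(0),(P.min(0)+P.max(0))/2,P.mean(0))
E
```

```text
[ 0.52854609 -0.31587236 -0.17909941] [[-0.8, -1.3], [-0.0, -0.8], [1.6, -1.1], [-0.5, -0.6], [-0.1, -1.0], [-0.8, -0.8], [0.7, -1.2], [-0.6, -0.2], [-0.2, 0.2]]
[-0.74884848] [-0.2 -0.3 -2.  -0.4  0.5  0.3 -0.8  0.1]
sleeve 0.4843322897576433 -0.3078679272639981 0.10834323821355302
top [0.44236908 0.21751364] [0.62976621 0.40412668] [0.53606765 0.31082016] [0.53552114 0.31087988]
scene [0.44351524 0.21811476] [0.6337214  0.40599872] [0.53861832 0.31205674] [0.54207923 0.31104031]
```

View pics/c3.png

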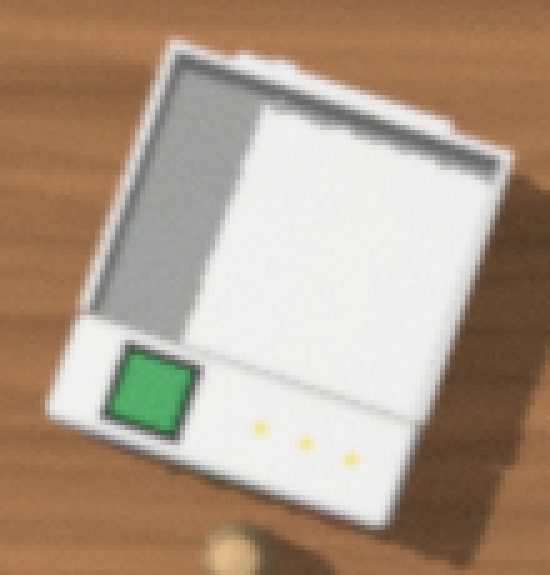

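View pics/c4.png

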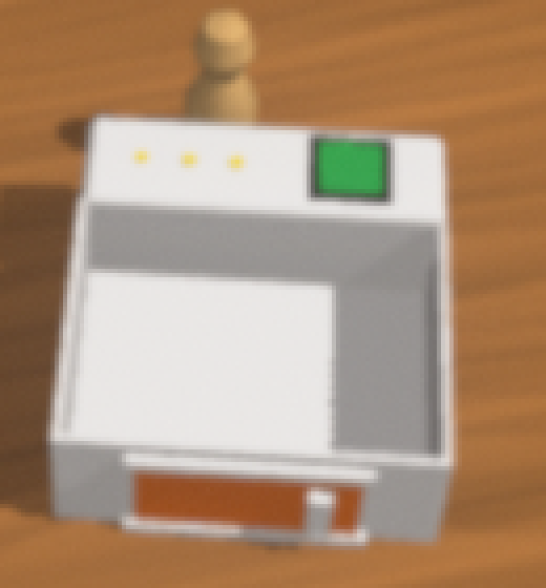

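```bash
cat >> h.py <<'E'
def pose(yaw,lean,flip=1,mode='x'):
    """tool orientation. pail heading yaw; tool z leans: z=(sin lean fwd, -cos lean). mode x: tool x in pail xz plane; mode y: tool x along pail -y*flip... """
    c,s=np.cos(yaw),np.sin(yaw); X=np.array([c,s,0]);Y=np.array([-s,c,0]);Z=np.array([0,0,1.])
    tz=np.sin(lean)*X-np.cos(lean)*Z; tf=np.cos(lean)*X+np.sin(lean)*Z
    tx=(tf if mode=='x' else Y)*flip
    return np.column_stack([tx,np.cross(tz,tx),tz])
def rel(P,Rm,s=None):
    s=s or sense(); R0=R.from_rotvec(s['tcp_rot']); p0=np.array(s['position'])
    return np.round((R0.inv()*R.from_matrix(Rm)).as_rotvec(),3),np.round(R0.inv().apply(np.array(P)-p0)*100,2)
def grasp2tcp(G,Rm,d=.006): return np.array(G)-d*Rm[:,2]
E
python3 - <<'E'
from fit import *
T=snap('top'); S=snap('scene')
c3=lambda a,b:np.array([a/5+250-.4,b/5+165-.4]); c4=lambda a,b:np.array([a/4.2+290-.4,b/4.2+190-.4])
L=[(.105,.095,.07),(.105,-.095,.07),(-.105,.095,.07),(-.105,-.095,.07)]
obs=[(T,c3(*p),l) for p,l in zip([(172,42),(514,150),(47,415),(390,527)],L)]
obs+=[(S,c4(*p),l) for p,l in zip([(447,465),(53,440),(442,138),(92,118)],L)]
p,r=fitpose(obs,[.557,-.05,-.3]); print(p,r.tolist())
print('key',ray(T,c3(152,391),.073),ray(S,c4(350,169),.073)); M=np.array([[np.cos(p[2]),-np.sin(p[2])],[np.sin(p[2]),np.cos(p[2])]]); print('hopper',p[:2]+M@[.028,0], 'key local', M.T@(ray(T,c3(152,391),.073)[:2]-p[:2]))
R1=pose(-.179,0); Rg=pose(-.179,.6)
print(rel([.45,.40,.34],R1),rel([.5,0,.34],R1))
G=np.array([.4843,-.3079,.1083]); print('above',rel(grasp2tcp(G,Rg,.086),Rg)); print('grasp',grasp2tcp(G,Rg), sense()['clock'])
E
```

```text
[ 0.55954036 -0.04908125 -0.29380249] [[-0.2, -1.2], [-0.2, -0.2], [-0.8, -0.3], [-0.4, 0.2], [0.6, 0.3], [-1.3, 0.2], [-0.2, -1.3], [-1.5, -1.5]]
key [0.49968878 0.01558993 0.073     ] [0.50300154 0.01657873 0.073     ]
hopper [ 0.58634054 -0.05718988] key local [-0.07601529  0.04456735]
(array([-0.   ,  0.   ,  1.517]), array([-15.7 ,  34.56,  -8.37])) (array([-0.   ,  0.   ,  1.517]), array([-53.47,  48.65,  -8.37]))
above (array([-0.454,  0.479,  1.467]), array([-84.05,  49.38,   7.7 ]))
grasp [ 0.48096628 -0.30729681  0.11325201] 2.0
```

Request:
step_arm(dr=[[0,0,0.15],[0,0,0.3],[0,0,0.45],[0,0,0.6],[0,0,0.75],[0,0,0.9],[0,0,1.05],[0,0,1.2],[0,0,1.35],[0,0,1.517],[0,0,1.517],[0,0,1.517],[0,0,1.517],[0,0,1.517],[0,0,1.517],[0,0,1.517]], slide=[[-2,5,-1.5],[-4.5,10,-3],[-7,15,-4.5],[-9,20,-6],[-11.5,25,-7],[-14,30,-8.4],[-15.7,34.6,-8.4],[-20,36.5,-8.4],[-25,38.5,-8.4],[-30,40,-8.4],[-35,42,-8.4],[-40,44,-8.4],[-45,46,-8.4],[-50,48,-8.4],[-53.5,48.6,-8.4],[-53.5,48.6,-8.4]], jaw=[60,60,60,60,60,60,60,60,60,60,60,60,60,60,60,60], newtons=60)

```text
clock: 4.0
position: [0.4991, -0.0037, 0.3407]
tcp_rot: [3.127, -0.29, 0.001]
force: [-0.2, 1.0, -1.0]
grip_width: 0.0511
```

Run:
```python
from h import *
s=sense();print(s['clock'],np.round(s['position'],3),np.round(s['joint_pos'],2))
Rg=pose(-.179,.6);G=np.array([.4843,-.3079,.1083])
for d in [.156,.096,.006]: print(rel(grasp2tcp(G,Rg,d),Rg))
```

```text
4.0 [ 0.499 -0.004  0.341] [-0.46  0.35  0.56  1.82 -0.22  1.03  0.01]
(array([ 0.003,  0.599, -0.006]), array([-4.67, 30.22, 10.39]))
(array([ 0.003,  0.599, -0.006]), array([-1.29, 30.19, 15.35]))
(array([ 0.003,  0.599, -0.006]), array([ 3.79, 30.16, 22.78]))
```

Request:
step_arm(dr=[[0,0.1,0],[0,0.2,0],[0,0.3,0],[0,0.4,0],[0,0.5,0],[0,0.6,0],[0,0.6,0],[0,0.6,0],[0,0.6,0]], slide=[[-0.8,5,1.7],[-1.6,10,3.5],[-2.3,15,5.2],[-3.1,20,7],[-3.9,25,8.7],[-4.7,30.2,10.4],[-3,30.2,12.9],[-1.3,30.2,15.3],[-1.3,30.2,15.3]], jaw=[60,60,60,60,60,60,60,60,60])

```text
clock: 5.12
position: [0.4354, -0.3247, 0.2464]
tcp_rot: [3.007, -0.264, 0.836]
force: [-0.1, -0.2, -0.6]
grip_width: 0.0516
```

Run:
```python
from h import *
s=sense();print(s['clock'],np.round(s['position'],3),np.round(s['joint_pos'],2))
Rg=pose(-.179,.6);G=np.array([.4843,-.3079,.1083])
for d in [.096,.006]: print(rel(grasp2tcp(G,Rg,d),Rg))
f=snap('scene','s1.png'); g=snap('top','t1.png')
print(proj(f,G),proj(g,G))
a=cv2.resize(f['img'][150:300,140:320,::-1],None,fx=4,fy=4); cv2.imwrite('pics/s1c.png',a)
```

```text
5.125 [ 0.435 -0.325  0.246] [ 1.    0.4  -0.29  2.21 -1.1   0.23  1.62]
(array([-0.037,  0.061, -0.008]), array([-3.82, -2.32,  4.67]))
(array([-0.037,  0.061, -0.008]), array([-3.27, -1.99, 13.65]))
[221.1148947 237.6404811] [405.89515191 251.52649423]
```

View pics/s1c.png

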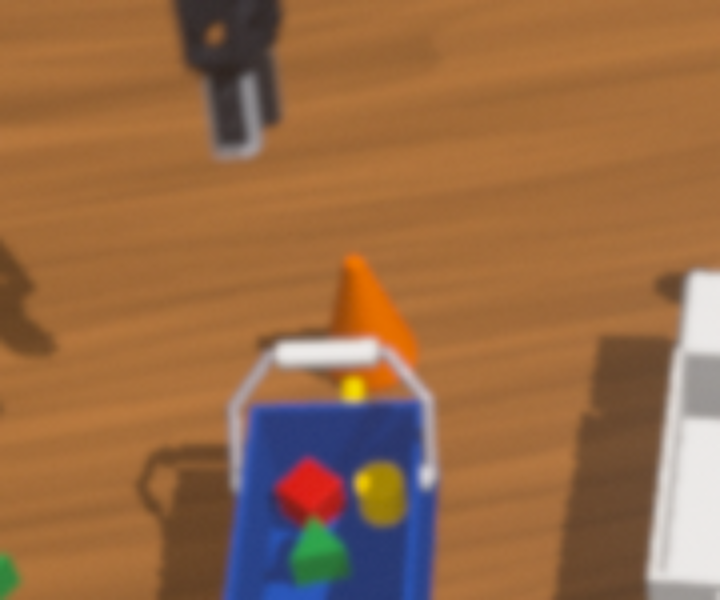

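```bash
cat > kin.py <<'E'
from h import *
import itertools
from scipy.optimize import least_squares
s=sense()
D=[([-1.404,.629,.038,1.518,-.027,.996,-.02],[.15,.632,.255],[2.463,1.948,-.002]),
([-.46,.35,.56,1.82,-.22,1.03,.01],[.499,-.0037,.3407],[3.127,-.29,.001]),
(list(s['joint_pos']),list(s['position']),list(s['tcp_rot']))]
Q=np.array([d[0] for d in D])
ax='zyzyzyz'
best=[]
for sg in itertools.product([1,-1],repeat=7):
  for off in itertools.product([0,np.pi],repeat=3):
    # offsets b (free), j3,j5,j7
    E=[]
    for q,p,r in D:
        a=np.array(sg)*np.array(q)+np.array([0,0,off[0],0,off[1],0,off[2]])
        M=R.from_euler(ax[0].upper()+'YZYZYZ'[:2],a[:3])*R.from_euler('YZY',a[3:6])*R.from_euler('Z',a[6])
        E.append(R.from_rotvec(r)*M.inv())  # should be Rz(b)
    m=E[0]; e=max((E[i]*m.inv()).magnitude() for i in (1,2)); rv=m.as_rotvec(); e+=np.hypot(rv[0],rv[1])
    best.append((e,sg,off,rv[2]))
best.sort(key=lambda t:t[0])
for b in best[:8]: print(b)
E
python3 kin.py
```

```text
(np.float64(0.011147425706486826), (-1, 1, -1, -1, -1, 1, -1), (3.141592653589793, 3.141592653589793, 3.141592653589793), np.float64(-0.00022384911291674673))
(np.float64(0.011147425706486932), (-1, 1, -1, -1, -1, -1, -1), (3.141592653589793, 0, 0), np.float64(-0.00022384911291674673))
(np.float64(0.01114742570648694), (-1, 1, -1, 1, -1, 1, -1), (0, 0, 3.141592653589793), np.float64(-0.00022384911291674673))
(np.float64(0.011147425706486993), (-1, 1, -1, 1, -1, -1, -1), (0, 3.141592653589793, 0), np.float64(-0.00022384911291674673))
(np.float64(0.011766002042432364), (-1, -1, -1, 1, -1, 1, -1), (3.141592653589793, 0, 3.141592653589793), np.float64(3.141368343145151))
(np.float64(0.011766002042432392), (-1, -1, -1, 1, -1, -1, -1), (3.141592653589793, 3.141592653589793, 0), np.float64(3.141368343145151))
(np.float64(0.011766002042432423), (-1, -1, -1, -1, -1, 1, -1), (0, 3.141592653589793, 3.141592653589793), np.float64(3.141368343145151))
(np.float64(0.01176600204243251), (-1, -1, -1, -1, -1, -1, -1), (0, 0, 0), np.float64(3.141368343145151))
```

```bash
cat > km.py <<'E'
from h import *
SG=np.array([-1,1,-1,1,-1,1,-1.]); LO=np.array([-3.06,-.37,-1.25,.18,-1.1,.23,-2.94]); HI=np.array([3.06,2.12,1.32,2.47,4.24,1.98,2.94])
def frames(q):
    a=SG*np.array(q); a[6]+=np.pi; Rs=[];M=R.identity()
    for x,t in zip('zyzyzyz',a): M=M*R.from_euler(x,t); Rs.append(M)
    return Rs
E
cat > kf.py <<'E'
from km import *
s=sense()
D=[([-1.404,.629,.038,1.518,-.027,.996,-.02],[.15,.632,.255]),([-.46,.35,.56,1.82,-.22,1.03,.01],[.499,-.0037,.3407]),(s['joint_pos'],s['position'])]
def rows(q):
    F=[f.as_matrix() for f in frames(q)]
    return np.column_stack([[0,0,1],F[1][:,2],F[2][:,0],F[3][:,2],F[3][:,0],F[5][:,2],F[5][:,0]])
A=np.vstack([rows(q) for q,p in D]); b=np.concatenate([p for q,p in D])
lam=.003
t=np.linalg.lstsq(np.vstack([A,lam*np.eye(7)]),np.r_[b,np.zeros(7)],rcond=None)[0]
print(np.round(t,4),np.round(A@t-b,4),np.linalg.svd(A)[1])
for keep in ([0,1,3,5],[0,1,2,3,5],[0,1,2,3,4,5]):
    t,r,_,_=np.linalg.lstsq(A[:,keep],b,rcond=None); print(keep,np.round(t,4),np.round(A[:,keep]@t-b,4))
E
python3 kf.py
```

```text
[ 0.4618  0.4864 -0.0122  0.3863  0.0214  0.3745 -0.0564] [-0.0266  0.0007  0.0045  0.01    0.0077 -0.009  -0.0011  0.0035  0.0045] [3.40456223 2.86074556 0.93608238 0.41768256 0.33544243 0.23178462
 0.09020094]
[0, 1, 3, 5] [0.3305 0.5359 0.4013 0.2853] [-0.027   0.0077  0.0052  0.0051  0.0239  0.0021  0.0041  0.0226 -0.0073]
[0, 1, 2, 3, 5] [0.3243 0.4984 0.0628 0.3555 0.2467] [-0.0279 -0.0018 -0.0048  0.0145  0.0175  0.0044  0.0009  0.0127  0.0004]
[0, 1, 2, 3, 4, 5] [ 0.3186  0.495   0.0623  0.3534 -0.0062  0.2439] [-0.0281 -0.0027 -0.0038  0.0144  0.018   0.0047  0.0011  0.0111 -0.0009]
```

```bash
cat >> h.py <<'E'
import json
def log():
    s=sense(); open('log.jsonl','a').write(json.dumps([list(map(float,s['joint_pos'])),list(map(float,s['position'])),list(map(float,s['tcp_rot']))])+'\n'); return s
E
python3 - <<'E'
from h import *
log()
G=np.array([.4843,-.3079,.1083])
Rg=pose(-.179,0.)
for d in [.15,.086]: print(rel(grasp2tcp(G,Rg,d),Rg))
E
```

```text
(array([-0.04 , -0.536,  0.002]), array([ 4.54, -2.5 ,  1.25]))
(array([-0.04 , -0.536,  0.002]), array([ 1.27, -2.26,  6.74]))
```

Request:
step_arm(dr=[[-0.01,-0.14,0],[-0.02,-0.28,0],[-0.03,-0.42,0],[-0.04,-0.536,0],[-0.04,-0.536,0],[-0.04,-0.536,0]], slide=[[1.2,-0.6,0.3],[2.4,-1.2,0.6],[3.5,-1.8,0.9],[4.5,-2.5,1.2],[4.5,-2.5,1.2],[4.5,-2.5,1.2]], jaw=[60,60,60,60,60,60])

```text
clock: 5.98
position: [0.4841, -0.3056, 0.2582]
tcp_rot: [-3.129, 0.274, -0.0]
force: [-1.1, 0.7, 0.2]
grip_width: 0.0512
```

Run:
```python
from h import *
s=log();print(s['clock'],np.round(s['position'],3),np.round(s['joint_pos'],3))
G=np.array([.4843,-.3079,.1083])
for l in (0,.2):
  Rg=pose(-.179,l)
  for d in [.15,.086,.006]: print(l,rel(grasp2tcp(G,Rg,d),Rg))
```

```text
5.975 [ 0.484 -0.306  0.258] [ 0.208  0.554  0.478  1.746 -0.31   0.917  0.641]
0 (array([-0.   , -0.   ,  0.004]), array([ 0.06,  0.22, -0.01]))
0 (array([-0.   , -0.   ,  0.004]), array([0.06, 0.22, 6.39]))
0 (array([-0.   , -0.   ,  0.004]), array([ 0.06,  0.22, 14.39]))
0.2 (array([-0.001,  0.2  ,  0.004]), array([-2.92,  0.21,  0.28]))
0.2 (array([-0.001,  0.2  ,  0.004]), array([-1.65,  0.21,  6.56]))
0.2 (array([-0.001,  0.2  ,  0.004]), array([-0.06,  0.22, 14.4 ]))
```

Request:
step_arm(dr=[[0,0,0],[0,0,0],[0,0,0],[0,0,0],[0,0,0],[0,0,0]], slide=[[0.1,0.2,4],[0.1,0.2,8],[0.1,0.2,11],[0.1,0.2,13.5],[0.1,0.2,14.2],[0.1,0.2,14.2]], jaw=[45,45,45,45,45,45])

```text
clock: 6.72
position: [0.484, -0.3081, 0.1167]
tcp_rot: [-3.129, 0.276, -0.001]
force: [-0.8, 0.0, 0.8]
grip_width: 0.0385
```

Run:
```python
from h import *
s=log();print(s['clock'],np.round(s['position'],3),np.round(s['joint_pos'],3),s['force'],s['grip_width'])
f=snap('scene','s2.png')
a=cv2.resize(f['img'][170:320,150:290,::-1],None,fx=4,fy=4); cv2.imwrite('pics/s2c.png',a)
```

```text
6.725 [ 0.484 -0.308  0.117] [ 0.29   0.74   0.364  1.86  -0.428  0.619  0.744] [-0.79427593  0.00354837  0.83292003] 0.03854873484333697
```

View pics/s2c.png

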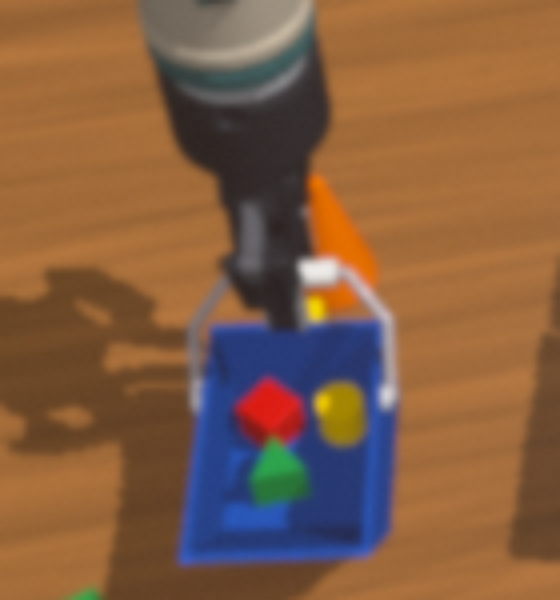

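Run:
```python
from h import *
f=snap('scene'); s=sense(); M=R.from_rotvec(s['tcp_rot']).as_matrix(); p=np.array(s['position'])
q=p+.025*M[:,2]+.019*M[:,0]
for e in (-.011,.011):
  u=proj(f,q+e*M[:,1]); print((u-[150,170])*4)
for r in spot_in('scene','bail_grip'): print(r['conf'],w(f,r['centre']),(proj(f,w(f,r['centre']))-[150,170])*4)
```

```text
[306.7526121 318.9178282]
[263.83051725 320.30862398]
```

Request:
step_arm(dr=[[0,0,0],[0,0,0],[0,0,0],[0,0,0],[0,0,0],[0,0,0],[0,0,0],[0,0,0],[0,0,0],[0,0,0],[0,0,0],[0,0,0],[0,0,0],[0,0,0],[0,0,0]], slide=[[0,0,0.2],[0.6,0,0.2],[1.0,0,-0.1],[1.4,0,-0.4],[2.0,0,-0.8],[2.8,0,-1.1],[3.5,0,-1.35],[4.3,0,-1.5],[5.1,0,-1.55],[5.1,0,-1.55],[5.1,0,-1.55],[5.1,0,-1.55],[5.1,0,-1.55],[5.1,0,-1.55],[5.1,0,-1.55]], jaw=[35,33,33,33,33,33,33,33,33,33,0,0,0,0,0], newtons=60)

```text
clock: 8.75
position: [0.5352, -0.3171, 0.133]
tcp_rot: [3.129, -0.275, 0.003]
force: [0.2, 0.0, 0.1]
grip_width: 0.0122
```

Run:
```python
from h import *
s=log();print(s['clock'],np.round(s['position'],3),np.round(s['joint_pos'],3),s['force'],s['grip_width'])
f=snap('scene','s3.png'); t=snap('top','t3.png')
a=cv2.resize(f['img'][170:320,150:290,::-1],None,fx=3.5,fy=3.5); b=cv2.resize(t['img'][165:305,375:475,::-1],(375,525)); cv2.imwrite('pics/s3c.png',np.hstack([a,b][:2]) if a.shape[0]==b.shape[0] else a)
```

```text
8.75 [ 0.535 -0.317  0.133] [ 0.255  0.772  0.393  1.715 -0.411  0.735  0.682] [0.2392087  0.02623028 0.07191327] 0.012191197674788155
```

View pics/s3c.png

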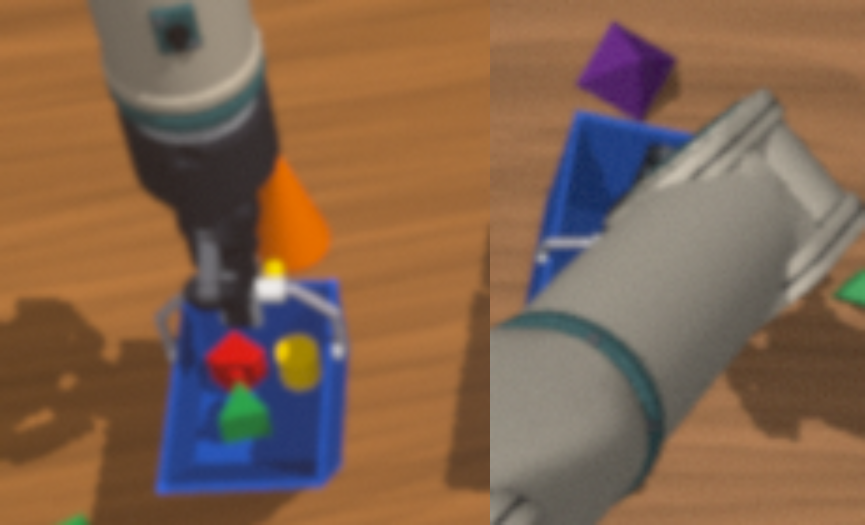

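Request:
step_arm(dr=[[0,0,0],[0,0,0],[0,0,0],[0,0,0],[0,0,0],[0,0,0],[0,0,0]], slide=[[0,0,-1],[0,0,-2.5],[0,0,-4],[0,0,-6],[0,0,-8],[0,0,-8],[0,0,-8]], jaw=[0,0,0,0,0,0,0])

```text
clock: 9.72
position: [0.5348, -0.3167, 0.2127]
tcp_rot: [-3.129, 0.274, -0.002]
force: [-0.2, -0.4, -3.7]
grip_width: 0.012
```

Run:
```python
from h import *
s=log();print(s['clock'],np.round(s['position'],3),np.round(s['joint_pos'],3),s['force'],s['grip_width'])
f=snap('scene','s4.png'); t=snap('top','t4.png')
a=cv2.resize(f['img'][130:310,130:310,::-1],(525,525)); cv2.imwrite('pics/s4c.png',a)
```

```text
9.725 [ 0.535 -0.317  0.213] [ 0.222  0.674  0.449  1.657 -0.356  0.892  0.636] [-0.18977947 -0.37553702 -3.70781698] 0.011972294870074859
```

View pics/s4c.png

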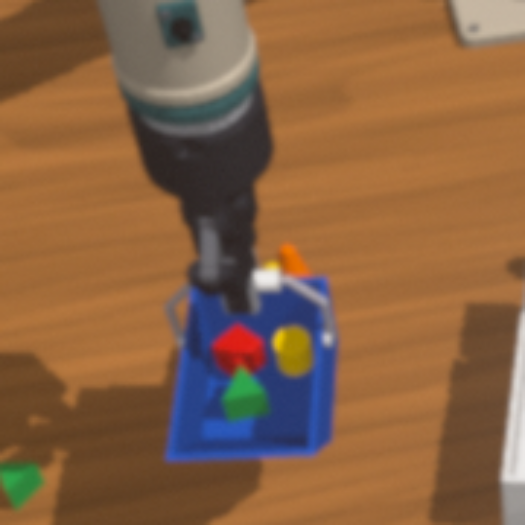

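```bash
cat > kf.py <<'E'
from km import *
D=[json.loads(l)[:2] for l in open('log.jsonl')]+[([-1.404,.629,.038,1.518,-.027,.996,-.02],[.15,.632,.255]),([-.46,.35,.56,1.82,-.22,1.03,.01],[.499,-.0037,.3407])]
def rows(q):
    F=[f.as_matrix() for f in frames(q)]; I=np.eye(3)
    return np.column_stack([I[:,2],F[0][:,0],F[1][:,2],F[1][:,1],F[2][:,0],F[3][:,2],F[3][:,1],F[4][:,0],F[5][:,2],F[5][:,0]])
if __name__=='__main__':
    A=np.vstack([rows(q) for q,p in D]); b=np.concatenate([p for q,p in D])
    for lam in (1e-4,1e-3,5e-3):
        n=A.shape[1]; t=np.linalg.lstsq(np.vstack([A,lam*np.eye(n)]),np.r_[b,np.zeros(n)],rcond=None)[0]
        print(lam,np.round(t,4),'max',np.abs(A@t-b).max())
    print(np.linalg.svd(A)[1])
E
python3 kf.py
```

```text
0.0001 [ 0.3398 -0.0013  0.5615 -0.0111 -0.0048  0.3844 -0.0175  0.0027  0.3303
 -0.004 ] max 0.003015692552909024
0.001 [ 0.3398 -0.0013  0.5614 -0.0111 -0.0048  0.3844 -0.0175  0.0027  0.3303
 -0.004 ] max 0.003016099510121079
0.005 [ 0.3394 -0.0012  0.5613 -0.0111 -0.0044  0.3842 -0.0176  0.0028  0.3297
 -0.0038] max 0.003025961780173469
[5.23980086 5.20491318 3.70609526 0.81485925 0.6357282  0.60622724
 0.33076403 0.29711113 0.26667332 0.11735294]
```

```bash
cat > ik.py <<'E'
from kf import *
A=np.vstack([rows(q) for q,p in D]); b=np.concatenate([p for q,p in D]); TT=np.linalg.lstsq(np.vstack([A,1e-3*np.eye(10)]),np.r_[b,np.zeros(10)],rcond=None)[0]
def fk(q): return rows(q)@TT, frames(q)[-1]
def ik(P,Rm,q0,n=6,rng=np.random.default_rng(0),restart=True):
    Rt=R.from_matrix(Rm); m=(LO+HI)/2; best=None
    def res(q):
        p,r=fk(q); return np.r_[(p-P)*10,(Rt.inv()*r).as_rotvec()*3,.003*(q-q0)]
    for i in range(n if restart else 1):
        x=np.clip(q0,LO+.01,HI-.01) if i==0 else LO+.02+(HI-LO-.04)*rng.random(7)
        r=least_squares(res,x,bounds=(LO+.0,HI-.0),max_nfev=60)
        e=np.abs(r.fun[:6]).max()
        if best is None or (e>.01)<(best[0]>.01) or ((e>.01)==(best[0]>.01) and np.linalg.norm(r.x-q0)<np.linalg.norm(best[1]-q0)) or (e>.01 and e<best[0]): best=(e,r.x)
        if i==0 and e<.01: break
    return best
E
cat > plan.py <<'E'
from ik import *
q=np.array(sense()['joint_pos']); mat=np.array([.537,.311,.004])
def loc(base,yaw,tilt,l):  # pail frame -> world with forward tilt about pail y
    M=R.from_euler('zy',[0,0]); Rp=R.from_euler('Z',yaw)*R.from_euler('Y',tilt); return base+Rp.apply(l)
for yd in (-110,-95,-80,-65,-50):
    y=np.radians(yd); hop=np.array([.586,-.057])
    out=[yd]
    Rm=pose(y,0); e,qq=ik(mat+[0,0,.126+.007],Rm,q); out.append(('place',round(e,3),np.round(qq,2).tolist()))
    for fl in (1,-1):
        for ln in (.5,.7):
            Rf=pose(y,ln,fl,'y'); G=loc(mat,y,0,[-.070,0,.026]); e,q2=ik(grasp2tcp(G,Rf),Rf,qq); 
            X=np.array([np.cos(y),np.sin(y),0])
            r=[]
            for td in (0,45,85,92):
                t=np.radians(td); sp=np.array([hop[0],hop[1],.11])-.03*X
                Rp=R.from_euler('Z',y)*R.from_euler('Y',t); base=sp-Rp.apply([.103,0,.07]); Rt=(R.from_euler('Z',y)*R.from_euler('Y',t)*R.from_euler('Z',-y)).as_matrix()@Rf
                G=base+Rp.apply([-.070,0,.026]); e3,q3=ik(grasp2tcp(G,Rt),Rt,q2); r.append(round(e3,3))
            out.append((fl,ln,round(e,3),np.round(q2,2).tolist(),r,np.round(q3,2).tolist()))
    for o in out: print(o)
E
time python3 plan.py
```

```text
Traceback (most recent call last):
  File "plan.py", line 8, in <module>
    Rm=pose(y,0); e,qq=ik(mat+[0,0,.126+.007],Rm,q); out.append(('place',round(e,3),np.round(qq,2).tolist()))
                       ~~^^^^^^^^^^^^^^^^^^^^^^^^^^
  File "ik.py", line 10, in ik
    r=least_squares(res,x,bounds=(LO+.0,HI-.0),max_nfev=60)
      ^^^^^^^^^^^^^
NameError: name 'least_squares' is not defined

real	0m0.918s
user	0m1.475s
sys	0m0.147s
```

```bash
sed -i '1i from scipy.optimize import least_squares' ik.py; time python3 plan.py
```

```text
-110
('place', np.float64(0.0), [-1.02, 0.88, 0.8, 1.72, -0.79, 0.9, -1.79])
(1, 0.5, np.float64(0.0), [-0.97, 1.23, 0.58, 1.11, -0.28, 1.34, -0.85], [np.float64(0.0), np.float64(0.0), np.float64(0.0), np.float64(0.0)], [0.66, 0.74, -0.32, 1.84, -1.1, 1.05, 0.87])
(1, 0.7, np.float64(0.0), [-0.98, 1.36, 0.65, 0.88, -0.26, 1.61, -0.88], [np.float64(0.0), np.float64(0.0), np.float64(0.0), np.float64(0.0)], [0.37, 0.64, 0.03, 1.83, -1.1, 1.1, 0.79])
(-1, 0.5, np.float64(0.0), [-0.72, 1.16, -0.07, 1.09, 0.29, 1.36, 1.91], [np.float64(0.0), np.float64(0.0), np.float64(0.0), np.float64(0.0)], [0.66, 0.74, -0.32, 1.84, -1.1, 1.05, -2.27])
(-1, 0.7, np.float64(0.0), [-0.8, 1.29, 0.07, 0.86, 0.23, 1.63, 1.97], [np.float64(0.0), np.float64(0.0), np.float64(0.0), np.float64(0.0)], [1.06, 0.98, -1.25, 1.81, 0.04, 0.64, 2.91])
-95
('place', np.float64(0.0), [-0.96, 0.84, 0.68, 1.72, -0.68, 0.83, -1.63])
(1, 0.5, np.float64(0.0), [-1.03, 1.16, 0.49, 1.24, -0.12, 1.17, -0.75], [np.float64(0.0), np.float64(0.0), np.float64(0.0), np.float64(0.0)], [0.34, 0.79, 0.15, 1.68, -1.08, 1.48, 0.98])
(1, 0.7,
[... 2382 characters left out ...]
.float64(0.0), np.float64(0.0), np.float64(0.0)], [0.45, 0.99, -0.38, 1.22, -0.39, 1.83, 0.86])
(1, 0.7, np.float64(0.0), [-1.33, 1.1, 0.52, 1.7, 0.33, 0.67, -0.6], [np.float64(0.0), np.float64(0.0), np.float64(0.0), np.float64(0.0)], [0.29, 0.86, -0.09, 1.3, -0.45, 1.74, 1.01])
(-1, 0.5, np.float64(0.0), [-1.5, 1.29, 1.1, 1.75, -0.85, 0.75, -2.63], [np.float64(0.0), np.float64(0.0), np.float64(0.0), np.float64(0.0)], [0.18, 0.97, 0.2, 1.23, -0.65, 1.98, -1.98])
(-1, 0.7, np.float64(0.0), [-1.61, 1.45, 1.22, 1.71, -0.79, 0.81, -2.77], [np.float64(0.0), np.float64(0.0), np.float64(0.0), np.float64(0.0)], [-0.06, 0.95, 0.66, 1.31, -0.77, 1.97, -1.76])
real	0m40.256s
user	0m40.606s
sys	0m0.205s
```

Run:
```python
from h import *
y=np.radians(-85)
print(rel([.537,.311,.293],pose(y,0)),rel([.53,0,.293],pose(np.radians(-47),0)))
```

```text
(array([-1.000e-03,  0.000e+00,  1.308e+00]), array([-10.69, -61.85,  -8.05])) (array([-0.001, -0.   ,  0.645]), array([ -5.96, -31.1 ,  -8.07]))
```

Request:
step_arm(dr=[[0,0,0],[0,0,0],[0,0,0],[0,0,0.06],[0,0,0.13],[0,0,0.21],[0,0,0.3],[0,0,0.39],[0,0,0.48],[0,0,0.57],[0,0,0.66],[0,0,0.75],[0,0,0.84],[0,0,0.93],[0,0,1.02],[0,0,1.1],[0,0,1.17],[0,0,1.23],[0,0,1.28],[0,0,1.308]], slide=[[0,0,-3],[-0.1,-0.5,-6],[-0.3,-1.5,-8],[-0.6,-3.2,-8],[-1.1,-6,-8],[-1.7,-9.5,-8],[-2.4,-13.5,-8],[-3.1,-17.5,-8],[-3.8,-21.5,-8],[-4.6,-25.5,-8],[-5.4,-29.5,-8],[-6.1,-33.5,-8],[-6.9,-37.5,-8],[-7.6,-41.5,-8],[-8.3,-45.5,-8],[-8.9,-49.5,-8],[-9.6,-53.5,-8],[-10.1,-57,-8],[-10.5,-60,-8],[-10.7,-61.8,-8]], jaw=[0,0,0,0,0,0,0,0,0,0,0,0,0,0,0,0,0,0,0,0])

```text
clock: 12.32
position: [0.5353, 0.3135, 0.2913]
tcp_rot: [2.318, -2.119, -0.003]
force: [0.6, 0.2, -3.0]
grip_width: 0.012
```

Request:
step_arm(dr=[[0,0,0],[0,0,0],[0,0,0],[0,0,0],[0,0,0],[0,0,0]], slide=[[0,0,0],[0,0,0],[0,0,0],[0,0,0],[0,0,0],[0,0,0]], jaw=[0,0,0,0,0,0])

```text
clock: 13.08
position: [0.5354, 0.3133, 0.2914]
tcp_rot: [2.318, -2.119, -0.003]
force: [0.0, 0.0, -3.3]
grip_width: 0.0124
```

Run:
```python
from h import *
s=log();print(s['clock'],np.round(s['position'],3),np.round(s['joint_pos'],3),s['force'],s['grip_width'])
f=snap('scene','s5.png'); t=snap('top','t5.png')
print(rel([.537,.311,.293],pose(np.radians(-85),0)))
a=cv2.resize(f['img'][130:310,390:600,::-1],None,fx=2,fy=2,interpolation=3);b=cv2.resize(t['img'][140:320,100:300,::-1],None,fx=2,fy=2,interpolation=3)
cv2.imwrite('pics/s5c.png',np.hstack([a[:360],b[:360]])[:, :800])
```

```text
13.075 [0.535 0.313 0.291] [-1.063  0.695  0.879  1.576 -0.573  1.148 -1.537] [ 9.49591841e-04  2.68212641e-02 -3.33321981e+00] 0.012408691644984976
(array([0.002, 0.001, 0.003]), array([ 0.26, -0.14, -0.16]))
```

View pics/s5c.png

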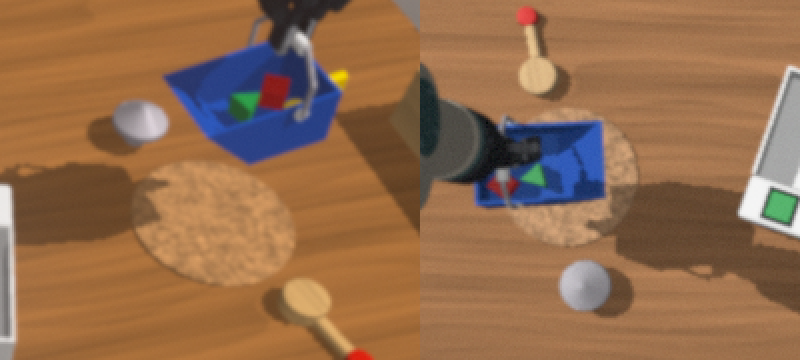

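Run:
```python
from fit import *
f=snap('top'); sc=snap('scene')
o=lambda a,b:np.array([(a-420)/2+100,b/2+140])
L=[(.103,.046,.07),(.103,-.046,.07),(-.044,-.046,.07)]
# yaw -85: pail +y -> world +x (up in image)
obs=[(f,o(602,121),L[0]),(f,o(606,198),L[1]),(f,o(475,206),L[2])]
o2=lambda a,b:np.array([a/2+390,b/2+130])
obs+=[(sc,o2(165,76),L[1]),(sc,o2(213,135),L[0]),(sc,o2(341,95),(-.044,.046,.07)),(sc,o2(250,163),(.044,.046,0))]
for z in (.15,.155,.16,.165): 
    p,r=fitpose(obs,[.54,.31,-1.48],z); print(z,p,np.abs(r).mean(),r.tolist())
```

```text
0.15 [ 0.53198685  0.32301429 -1.44421103] 1.4714285714285713 [[-3.7, -1.9], [-2.3, -1.4], [0.0, 0.9], [-0.5, -2.2], [0.1, -1.1], [-0.6, 1.2], [-3.0, 1.7]]
0.155 [ 0.53369808  0.32076189 -1.44649679] 1.4785714285714284 [[-3.2, -2.8], [-1.8, -2.1], [0.3, 0.0], [-0.6, -3.4], [-0.0, -2.2], [-0.3, 0.1], [-3.0, 0.9]]
0.16 [ 0.53600667  0.31824403 -1.44917899] 1.7714285714285718 [[-2.5, -3.9], [-1.2, -3.1], [0.6, -1.1], [-0.8, -4.4], [-0.1, -3.1], [0.1, -0.7], [-3.0, 0.2]]
0.165 [ 0.53923529  0.31567767 -1.45542233] 2.164285714285714 [[-1.6, -5.3], [-0.6, -4.3], [0.9, -2.7], [-0.8, -5.3], [-0.2, -3.7], [0.7, -1.1], [-2.9, -0.2]]
```

Run:
```python
from h import *
print(rel([.538,.304,.140],pose(np.radians(-85),0)))
```

```text
(array([0.002, 0.001, 0.003]), array([ 0.98, -0.21, 15.13]))
```

Request:
step_arm(dr=[[0,0,0],[0,0,0],[0,0,0],[0,0,0],[0,0,0],[0,0,0],[0,0,0],[0,0,0],[0,0,0],[0,0,0]], slide=[[0.4,-0.1,3],[1,-0.2,6],[1,-0.2,9],[1,-0.2,12],[1,-0.2,13.5],[1,-0.2,14.2],[1,-0.2,14.7],[1,-0.2,15.1],[1,-0.2,15.3],[1,-0.2,15.3]], jaw=[0,0,0,0,0,0,0,0,0,0])

```text
clock: 14.52
position: [0.5384, 0.305, 0.1392]
tcp_rot: [-2.319, 2.117, 0.003]
force: [-0.0, 2.4, 1.3]
grip_width: 0.0122
```

Run:
```python
from h import *
s=log();print(s['clock'],np.round(s['position'],3),np.round(s['joint_pos'],3),s['force'],s['grip_width'])
f=snap('scene','s6.png'); t=snap('top','t6.png')
a=cv2.resize(f['img'][130:310,390:600,::-1],None,fx=2,fy=2,interpolation=3);b=cv2.resize(t['img'][140:320,100:300,::-1],None,fx=2,fy=2,interpolation=3)
cv2.imwrite('pics/s6c.png',np.hstack([a[:360],b[:360]])[:, :800])
```

```text
14.525 [0.538 0.305 0.139] [-0.981  0.852  0.74   1.726 -0.736  0.863 -1.388] [-0.0278643   2.44139947  1.28273753] 0.012247530784434107
```

View pics/s6c.png

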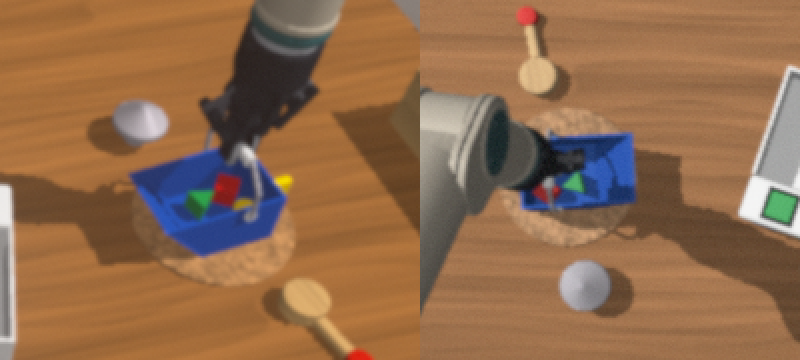

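Request:
step_arm(dr=[[0,0,0],[0,0,0],[0,0,0],[0,0,0],[0,0,0],[0,0,0],[0,0,0],[0,0,0]], slide=[[0,0,0.1],[0,0,0.1],[0,0,0.1],[0,0,0.1],[0,0,-2],[0,0,-5],[0,0,-9],[0,0,-14]], jaw=[20,45,45,45,45,45,45,45])

```text
clock: 15.62
position: [0.5382, 0.304, 0.2813]
tcp_rot: [-2.318, 2.119, 0.003]
force: [0.3, -0.2, 1.2]
grip_width: 0.0386
```

Run:
```python
from h import *
s=log();print(s['clock'],np.round(s['position'],3),np.round(s['joint_pos'],3),s['force'],s['grip_width'])
f=snap('scene','s7.png'); t=snap('top','t7.png')
a=cv2.resize(f['img'][170:270,420:560,::-1],None,fx=5,fy=5,interpolation=3);b=cv2.resize(t['img'][170:290,100:240,::-1],None,fx=5,fy=5,interpolation=3)
cv2.imwrite('pics/s7c.png',a);cv2.imwrite('pics/t7c.png',b)
```

```text
15.625 [0.538 0.304 0.281] [-1.047  0.7    0.872  1.596 -0.581  1.123 -1.512] [ 0.32882228 -0.22941125  1.23084354] 0.03858430153608317
```

View pics/s7c.png

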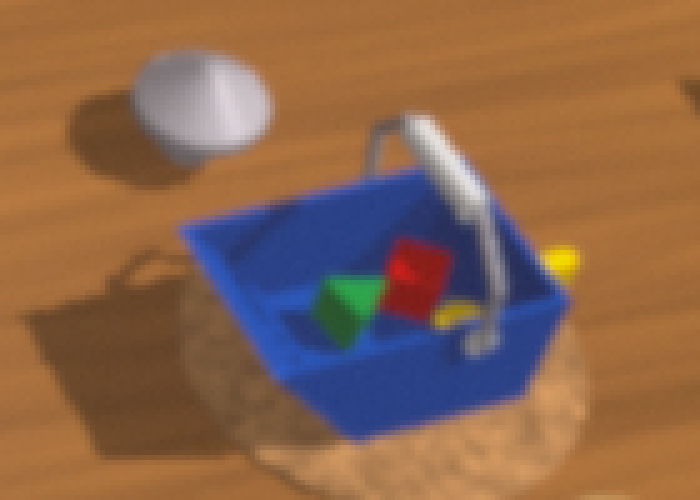

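View pics/t7c.png

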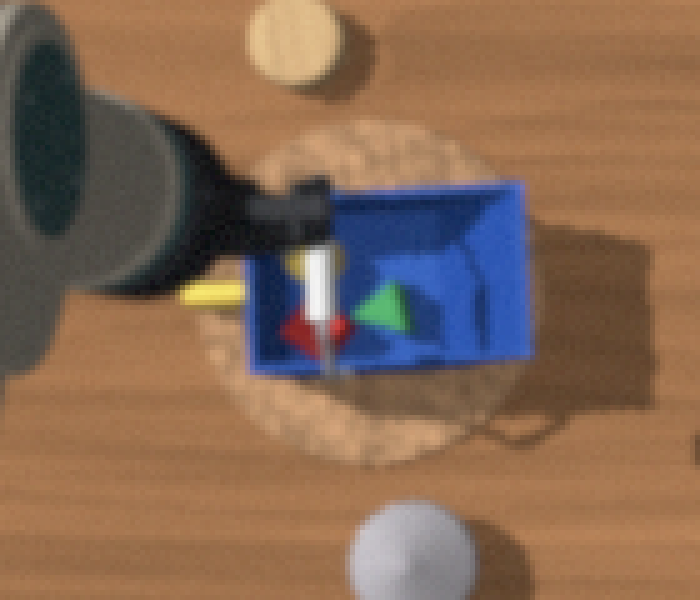

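Run:
```python
from fit import *
f=snap('top'); sc=snap('scene')
o=lambda a,b:np.array([a/5+100-.4,b/5+170-.4]); o2=lambda a,b:np.array([a/5+420-.4,b/5+170-.4])
obs=[(f,o(524,184),(.103,.046,.07)),(f,o(534,356),(.103,-.046,.07)),(f,o(254,376),(-.044,-.046,.07)),(f,o(182,296),(-.088,0,.038)),
(sc,o2(180,228),(.103,-.046,.07)),(sc,o2(278,378),(.103,.046,.07)),(sc,o2(572,297),(-.044,.046,.07)),(sc,o2(360,440),(.044,.046,0))]
p,r=fitpose(obs,[.54,.31,-1.48],.004); print(p,np.degrees(p[2]),r.tolist())
```

```text
[ 0.53623337  0.31584828 -1.46839599] -84.13289310169874 [[-0.8, -1.1], [-0.6, -0.5], [-1.2, -0.2], [-0.7, 0.4], [-1.1, -0.2], [-0.4, 0.0], [-0.5, -0.1], [-1.3, 0.5]]
```

```bash
cat > dump.py <<'E'
from ik import *
PB=np.array([.5362,.3158,.004]); YAW=-1.468; LEAN=.7
GL=np.array([-.070,0,.026]); SPL=np.array([.103,0,.07])
Rf=pose(YAW,LEAN,1,'y')
def grip_from_base(base,t):
    Rp=R.from_euler('Z',YAW)*R.from_euler('Y',t); Rt=(Rp*R.from_euler('Z',-YAW)).as_matrix()@Rf
    return grasp2tcp(base+Rp.apply(GL),Rt),Rt
def base_from_spout(sp,t):
    Rp=R.from_euler('Z',YAW)*R.from_euler('Y',t); return np.array(sp)-Rp.apply(SPL)
SP=np.array([.583,-.0145,.105])
E
python3 - <<'E'
from dump import *
s=sense(); q=np.array(s['joint_pos'])
Gt,_=grip_from_base(PB,0)
print('grasp tcp',Gt)
pts=[('hi',PB+[0,0,.28]+np.array([-np.cos(YAW)*.12,-np.sin(YAW)*.12,0]),pose(YAW,.2,1,'y')),('stand',Gt-.11*Rf[:,2],Rf),('g',Gt,Rf)]
for n,P,M in pts:
    e,q=ik(P,M,q,1); print(n,round(e,3),np.round(P,3),np.round(q,2),rel(P,M,s))
b0=PB+[0,0,.16]
P,M=grip_from_base(b0,0); e,q=ik(P,M,q,1); print('lift',round(e,3),P,np.round(q,2))
for t in (30,50,70,85,95):
    P,M=grip_from_base(base_from_spout(SP,np.radians(t)),np.radians(t)); e,q=ik(P,M,q,1); print(t,round(e,3),np.round(P,3),np.round(q,2))
E
```

```text
grasp tcp [0.52862028 0.38927538 0.03458905]
hi 0.0 [0.524 0.435 0.284] [-1.07  0.77  0.53  1.28 -0.2   1.28 -0.48] (array([-0.162,  0.159, -1.578]), array([-13.17,   0.33,  -0.22]))
stand 0.0 [0.521 0.46  0.119] [-1.18  1.21  0.59  1.   -0.03  1.5  -0.69] (array([-0.55 ,  0.553, -1.513]), array([-15.57,   0.41,  16.32]))
g 0.0 [0.529 0.389 0.035] [-1.15  1.25  0.58  1.21 -0.03  1.25 -0.69] (array([-0.55 ,  0.553, -1.513]), array([-8.45,  0.34, 24.71]))
lift 0.0 [0.52862028 0.38927538 0.19458905] [-1.17  1.05  0.62  1.18  0.03  1.44 -0.61]
30 0.0 [0.565 0.157 0.159] [-0.67  0.72  0.41  1.77 -0.14  0.75 -0.14]
50 0.0 [0.568 0.129 0.215] [-0.3   0.59  0.2   1.77 -0.39  0.82  0.24]
70 0.0 [0.573 0.083 0.258] [ 0.06  0.6   0.05  1.72 -0.64  1.04  0.59]
85 0.0 [0.577 0.04  0.278] [ 0.28  0.68 -0.03  1.65 -0.75  1.25  0.77]
95 0.0 [0.581 0.009 0.285] [ 0.4   0.76 -0.07  1.58 -0.8   1.4   0.84]
```

Request:
step_arm(dr=[[-0.016,0.016,-0.158],[-0.032,0.032,-0.316],[-0.048,0.048,-0.474],[-0.065,0.064,-0.632],[-0.081,0.08,-0.79],[-0.097,0.095,-0.948],[-0.113,0.111,-1.106],[-0.13,0.127,-1.264],[-0.146,0.143,-1.422],[-0.162,0.159,-1.578],[-0.162,0.159,-1.578]], slide=[[-1.3,0,0],[-2.6,0.1,0],[-4,0.1,0],[-5.3,0.1,0],[-6.6,0.2,0],[-8,0.2,0],[-9.3,0.2,0],[-10.6,0.3,0],[-12,0.3,-0.2],[-13.2,0.3,-0.2],[-13.2,0.3,-0.2]], jaw=[60,60,60,60,60,60,60,60,60,60,60])

```text
clock: 17.2
position: [0.5227, 0.4368, 0.2824]
tcp_rot: [2.938, 0.153, 0.011]
force: [-0.6, -0.6, -0.8]
grip_width: 0.0512
```

Run:
```python
from dump import *
s=log();print(s['clock'],np.round(s['position'],3),np.round(s['joint_pos'],3))
Gt,_=grip_from_base(PB,0)
for d in (.11,0): print(rel(Gt-d*Rf[:,2],Rf,s))
```

```text
17.2 [0.523 0.437 0.282] [-1.051  0.768  0.494  1.274 -0.175  1.28  -0.497]
(array([-0.5  ,  0.002,  0.002]), array([ 0.15, -5.51, 15.59]))
(array([-0.5  ,  0.002,  0.002]), array([ 0.17, -0.24, 25.24]))
```

Request:
step_arm(dr=[[-0.13,0,0],[-0.25,0,0],[-0.38,0,0],[-0.5,0,0],[-0.5,0,0],[-0.5,0,0]], slide=[[0,-1.4,4],[0.1,-2.8,8],[0.1,-4.1,12],[0.15,-5.5,15.6],[0.15,-5.5,15.6],[0.15,-5.5,15.6]], jaw=[60,60,60,60,60,60])

```text
clock: 17.95
position: [0.523, 0.4583, 0.121]
tcp_rot: [2.439, 0.124, 0.046]
force: [0.4, 0.5, 1.5]
grip_width: 0.0512
```

Run:
```python
from dump import *
s=log();print(s['clock'],np.round(s['position'],3),np.round(s['joint_pos'],3),s['force'])
Gt,_=grip_from_base(PB,0)
for d in (.11,.03,0): print(rel(Gt-d*Rf[:,2],Rf,s))
f=snap('scene','s8.png'); t=snap('top','t8.png')
a=cv2.resize(f['img'][130:280,420:620,::-1],None,fx=2.4,fy=2.4,interpolation=3);b=cv2.resize(t['img'][160:310,90:230,::-1],None,fx=2.4,fy=2.4,interpolation=3)
cv2.imwrite('pics/s8c.png',np.hstack([a,b])[:,:800])
```

```text
17.95 [0.523 0.458 0.121] [-1.169  1.205  0.583  0.992 -0.022  1.506 -0.69 ] [0.41810981 0.52008116 1.53991858]
(array([ 0.   ,  0.   , -0.001]), array([-0.15, -0.27,  0.07]))
(array([ 0.   ,  0.   , -0.001]), array([-0.15, -0.27,  8.07]))
(array([ 0.   ,  0.   , -0.001]), array([-0.15, -0.27, 11.07]))
```

View pics/s8c.png

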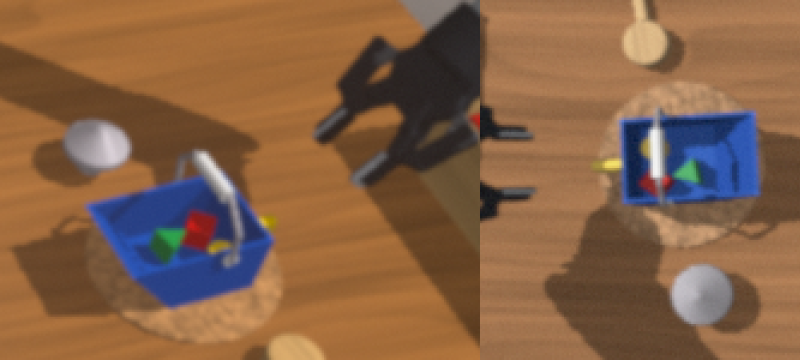

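Request:
step_arm(dr=[[0,0,0],[0,0,0],[0,0,0],[0,0,0],[0,0,0],[0,0,0]], slide=[[-0.1,-0.2,3],[-0.15,-0.27,6],[-0.15,-0.27,8.5],[-0.15,-0.27,10],[-0.15,-0.27,11],[-0.15,-0.27,11]], jaw=[60,60,50,50,50,50])

```text
clock: 18.8
position: [0.53, 0.3909, 0.0388]
tcp_rot: [2.444, 0.121, 0.05]
force: [0.3, -0.2, 0.3]
grip_width: 0.0427
```

Run:
```python
from dump import *
s=log();print(s['clock'],np.round(s['position'],3),np.round(s['joint_pos'],3),s['force'],s['grip_width'])
Gt,_=grip_from_base(PB,0)
print(rel(Gt,Rf,s))
f=snap('scene','s9.png'); t=snap('top','t9.png')
a=cv2.resize(f['img'][130:280,420:620,::-1],None,fx=2.4,fy=2.4,interpolation=3);b=cv2.resize(t['img'][160:310,90:230,::-1],None,fx=2.4,fy=2.4,interpolation=3)
cv2.imwrite('pics/s9c.png',np.hstack([a,b])[:,:800])
```

```text
18.8 [0.53  0.391 0.039] [-1.148  1.239  0.571  1.202 -0.025  1.253 -0.69 ] [ 0.28945721 -0.15341207  0.31773376] 0.042680425338942486
(array([-0.005, -0.002, -0.004]), array([-0.15, -0.15,  0.42]))
```

View pics/s9c.png

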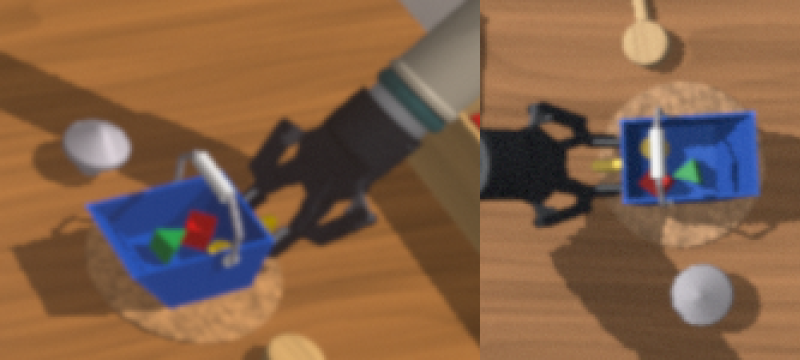

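Request:
step_arm(dr=[[0,0,0],[0,0,0],[0,0,0],[0,0,0],[0,0,0],[0,0,0],[0,0,0],[0,0,0]], slide=[[-0.15,-0.15,0.25],[-0.15,-0.15,0.25],[-0.15,-0.15,0.25],[-0.15,-0.15,0.25],[-0.15,-0.15,0.25],[-0.15,-0.15,0.25],[-0.15,-0.15,0.25],[-0.15,-0.15,0.25]], jaw=[50,30,10,0,0,0,0,0], newtons=100)

```text
clock: 19.9
position: [0.5287, 0.3916, 0.0359]
tcp_rot: [2.445, 0.123, 0.051]
force: [-0.2, 2.4, 2.4]
grip_width: 0.0106
```

Run:
```python
from dump import *
s=log();print(s['clock'],s['position'].round(4) if hasattr(s['position'],'round') else s['position'],s['tcp_rot'],s['force'],s['ft_torque'],s['grip_width'])
R0=R.from_rotvec(s['tcp_rot']).as_matrix()
print(R0.T@[0,0,6])
```

```text
19.9 [0.5287 0.3916 0.0359] [2.44534752 0.12290212 0.05125448] [-0.20291671  2.35014479  2.44792483] [0.61572263 0.27104381 0.05347182] 0.010569911874156882
[ 0.02960683  3.83682773 -4.61279486]
```

Request:
step_arm(dr=[[0,0,0],[0,0,0],[0,0,0],[0,0,0],[0,0,0],[0,0,0]], slide=[[0,0.6,-0.8],[0,1.6,-1.9],[0,2.6,-3.1],[0,3.8,-4.6],[0,3.8,-4.6],[0,3.8,-4.6]], jaw=[0,0,0,0,0,0])

```text
clock: 20.65
position: [0.528, 0.3919, 0.0954]
tcp_rot: [2.446, 0.123, 0.051]
force: [0.2, -0.6, -3.7]
grip_width: 0.0106
```

Run:
```python
from dump import *
s=log();print(s['clock'],s['position'],s['tcp_rot'],s['force'],s['ft_torque'],s['grip_width'])
f=snap('scene','s10.png'); t=snap('top','t10.png')
a=cv2.resize(f['img'][130:280,420:620,::-1],None,fx=2.4,fy=2.4,interpolation=3);b=cv2.resize(t['img'][160:310,90:230,::-1],None,fx=2.4,fy=2.4,interpolation=3)
cv2.imwrite('pics/s10c.png',np.hstack([a,b])[:,:800])
```

```text
20.65 [0.52800989 0.39185614 0.09539231] [2.4460263  0.12285303 0.05050953] [ 0.22137564 -0.64617455 -3.72618738] [ 1.40642018  0.14639917 -0.00559292] 0.010571735578018064
```

View pics/s10c.png

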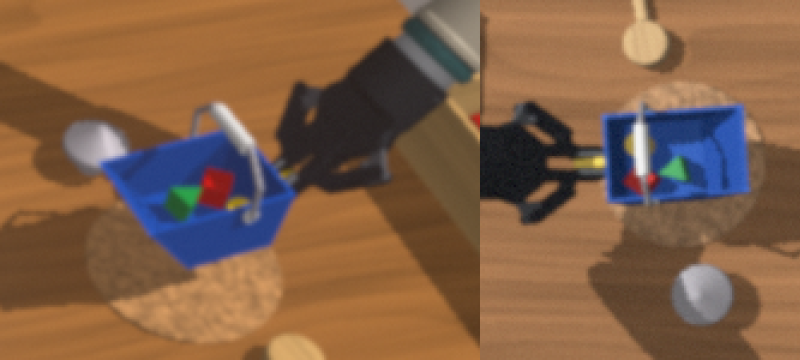

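```bash
cat >> dump.py <<'E'
TG=np.array([.5287,.3916,.0359]); RG=R.from_rotvec([2.4453,.1229,.05125])
RP0=R.from_euler('Z',YAW)
def tcp_for(base,t):
    Rp=RP0*R.from_euler('Y',t); D=Rp*RP0.inv()
    return base+D.apply(TG-PB),(D*RG).as_matrix()
E
python3 - <<'E'
from dump import *
s=sense()
b0=PB+[0,0,.165]
b30=base_from_spout(SP+[0,0,.045],np.radians(25))
seq=[(PB+[0,0,z],0) for z in (.09,.13,.165)]
n=9
for k in range(1,n+1):
    u=k/n; u=u*u*(3-2*u); seq.append((b0+(b30-b0)*u,np.radians(25)*u))
for t in (32,39,46,53,60,67,74,81):
    z=.045*max(0,(67-t)/42); seq.append((base_from_spout(SP+[0,0,z],np.radians(t)),np.radians(t)))
q=np.array(s['joint_pos'])
dr=[];sl=[]
for b,t in seq:
    P,M=tcp_for(b,t); a,c=rel(P,M,s); dr.append(a.round(2).tolist()); sl.append(c.round(1).tolist())
    e,qn=ik(P,M,q,1); print(round(e,3),np.round(P,3),'dq',round(np.abs(qn-q).max(),2),np.round(qn,2)); q=qn
print(len(dr));print(dr);print(sl)
E
```

```text
0.0 [0.529 0.392 0.126] dq 0.04 [-1.16  1.13  0.6   1.21  0.    1.35 -0.65]
0.0 [0.529 0.392 0.166] dq 0.05 [-1.17  1.08  0.61  1.2   0.02  1.4  -0.63]
0.0 [0.529 0.392 0.201] dq 0.05 [-1.17  1.04  0.62  1.18  0.03  1.44 -0.61]
0.0 [0.53  0.384 0.201] dq 0.03 [-1.16  1.03  0.62  1.21  0.03  1.42 -0.61]
0.0 [0.533 0.363 0.2  ] dq 0.07 [-1.14  0.99  0.61  1.28  0.02  1.35 -0.59]
0.0 [0.538 0.334 0.199] dq 0.1 [-1.11  0.94  0.61  1.37  0.02  1.25 -0.55]
0.0 [0.544 0.298 0.198] dq 0.11 [-1.06  0.88  0.59  1.47  0.    1.14 -0.5 ]
0.0 [0.55  0.26  0.196] dq 0.1 [-1.    0.82  0.57  1.56 -0.01  1.04 -0.44]
0.0 [0.555 0.224 0.195] dq 0.09 [-0.92  0.77  0.55  1.64 -0.03  0.95 -0.36]
0.0 [0.56  0.193 0.193] dq 0.08 [-0.84  0.74  0.52  1.69 -0.05  0.89 -0.29]
0.0 [0.564 0.171 0.192] dq 0.06 [-0.78  0.71  0.49  1.72 -0.07  0.85 -0.23]
0.0 [0.565 0.163 0.191] dq 0.02 [-0.76  0.71  0.49  1.73 -0.08  0.84 -0.21]
0.0 [0.566 0.157 0.205] dq 0.11 [-0.65  0.65  0.41  1.74 -0.15  0.83 -0.1 ]
0.0 [0.567 0.148 0.218] dq 0.12 [-0.53  0.6   0.34  1.75 -0.24  0.83  0.02]
0.0 [0.568 0.137 0.23 ] dq 0.13 [-0.39
[... 450 characters left out ...]
.0], [0.0, 0.0, 0.0], [0.02, 0.0, 0.0], [0.06, 0.0, 0.0], [0.11, 0.0, 0.0], [0.18, 0.0, 0.0], [0.26, 0.0, 0.0], [0.32, 0.0, 0.0], [0.38, -0.0, 0.0], [0.42, -0.0, 0.0], [0.44, -0.0, 0.0], [0.56, -0.0, 0.0], [0.68, -0.0, 0.0], [0.8, -0.0, 0.0], [0.92, -0.0, 0.0], [1.05, -0.0, 0.0], [1.17, -0.0, 0.0], [1.29, -0.0, 0.0], [1.41, -0.0, 0.0]]
[[0.1, 2.0, -2.4], [0.1, 4.6, -5.5], [0.1, 6.8, -8.2], [0.2, 7.4, -7.6], [0.3, 8.9, -6.3], [0.5, 11.2, -4.3], [0.7, 13.9, -1.9], [0.9, 16.7, 0.7], [1.1, 19.4, 3.2], [1.2, 21.8, 5.3], [1.4, 23.3, 6.8], [1.4, 23.9, 7.4], [1.4, 25.3, 6.7], [1.4, 26.8, 6.3], [1.4, 28.4, 6.1], [1.4, 30.2, 6.2], [1.4, 31.9, 6.5], [1.4, 33.7, 7.2], [1.4, 35.9, 7.5], [1.4, 38.0, 8.1]]
```

Request:
step_arm(dr=[[0,0,0],[0,0,0],[0,0,0],[0.02,0,0],[0.06,0,0],[0.11,0,0],[0.18,0,0],[0.26,0,0],[0.32,0,0],[0.38,0,0],[0.42,0,0],[0.44,0,0],[0.44,0,0],[0.44,0,0]], slide=[[0.1,2.0,-2.4],[0.1,4.6,-5.5],[0.1,6.8,-8.2],[0.2,7.4,-7.6],[0.3,8.9,-6.3],[0.5,11.2,-4.3],[0.7,13.9,-1.9],[0.9,16.7,0.7],[1.1,19.4,3.2],[1.2,21.8,5.3],[1.4,23.3,6.8],[1.4,23.9,7.4],[1.4,23.9,7.4],[1.4,23.9,7.4]], jaw=[0,0,0,0,0,0,0,0,0,0,0,0,0,0])

```text
clock: 22.5
position: [0.5644, 0.1651, 0.1901]
tcp_rot: [2.884, 0.15, 0.023]
force: [0.7, 0.4, -2.9]
grip_width: 0.0105
```

Run:
```python
from dump import *
s=log();print(s['clock'],s['position'],s['tcp_rot'],s['force'],s['ft_torque'],s['grip_width'],np.round(s['joint_pos'],2))
f=snap('scene','s11.png'); t=snap('top','t11.png')
a=cv2.resize(f['img'][130:330,270:510,::-1],None,fx=1.8,fy=1.8,interpolation=3);b=cv2.resize(t['img'][140:340,150:350,::-1],None,fx=1.8,fy=1.8,interpolation=3)
cv2.imwrite('pics/s11c.png',np.hstack([a,b])[:,:800])
seq=[]
for t in (32,39,46,53,60,67,73,79,84,89,92):
    z=.045*max(0,(67-t)/42); seq.append((base_from_spout(SP+[0,0,z],np.radians(t)),np.radians(t)))
dr=[];sl=[]
for b,t in seq:
    P,M=tcp_for(b,t); a,c=rel(P,M,s); dr.append(a.round(2).tolist()); sl.append(c.round(1).tolist())
print(dr);print(sl)
```

```text
22.5 [0.56443331 0.16505631 0.19008099] [2.88435306 0.15031494 0.02310313] [ 0.67024515  0.39913702 -2.92078496] [0.70878531 0.04643379 0.02371414] 0.01051766854719857 [-0.75  0.71  0.48  1.73 -0.08  0.83 -0.21]
[[0.12, 0.0, 0.0], [0.24, 0.0, 0.0], [0.36, -0.0, 0.01], [0.48, -0.0, 0.01], [0.61, -0.0, 0.01], [0.73, -0.0, 0.01], [0.83, -0.0, 0.01], [0.94, -0.0, 0.01], [1.03, -0.0, 0.01], [1.11, -0.0, 0.01], [1.17, -0.0, 0.01]]
[[0.0, 1.2, -1.2], [0.0, 2.4, -2.3], [0.0, 3.8, -3.1], [0.0, 5.4, -3.8], [0.0, 7.1, -4.2], [0.0, 8.9, -4.4], [0.0, 10.8, -5.0], [0.0, 12.6, -5.4], [0.0, 14.2, -5.5], [0.0, 15.8, -5.5], [0.0, 16.8, -5.5]]
```

View pics/s11c.png

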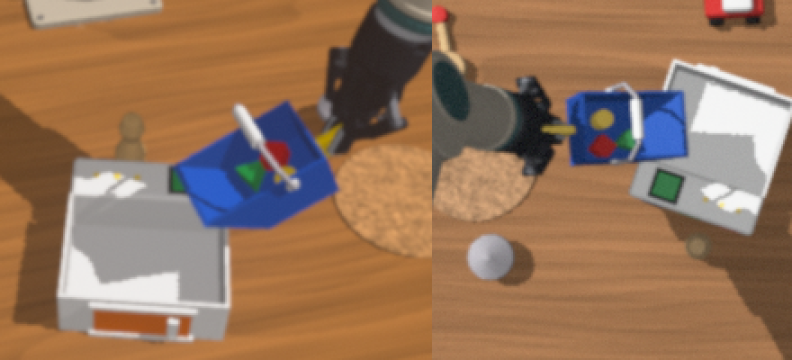

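Run:
```python
from dump import *
t=snap('top'); f=snap('scene')
b=base_from_spout(SP+[0,0,.045],np.radians(25)); Rp=RP0*R.from_euler('Y',np.radians(25))
for l in ([.103,.046,.07],[.103,-.046,.07],[-.044,.046,.07],[-.044,-.046,.07]):
    P=b+Rp.apply(l); print(np.round(P,3),((proj(t,P)-[150,140])*1.8+[432,0]).round(),((proj(f,P)-[270,130])*1.8).round())
```

```text
[ 0.629 -0.01   0.15 ] [684.  89.] [201. 224.]
[ 0.537 -0.019  0.15 ] [689. 156.] [169. 163.]
[0.615 0.123 0.212] [581.  90.] [324. 156.]
[0.524 0.113 0.212] [585. 160.] [285.  98.]
```

Request:
step_arm(dr=[[0.06,0,0],[0.12,0,0],[0.18,0,0],[0.24,0,0],[0.36,0,0],[0.48,0,0],[0.61,0,0],[0.73,0,0],[0.83,0,0],[0.94,0,0],[1.03,0,0],[1.11,0,0],[1.17,0,0],[1.17,0,0],[1.17,0,0],[1.17,0,0],[1.17,0,0],[1.17,0,0]], slide=[[0.4,0.6,-0.6],[0.8,1.2,-1.2],[1.2,1.8,-1.8],[1.2,2.4,-2.3],[1.2,3.8,-3.1],[1.2,5.4,-3.8],[1.2,7.1,-4.2],[1.2,8.9,-4.4],[1.2,10.8,-5.0],[1.2,12.6,-5.4],[1.2,14.2,-5.5],[1.2,15.8,-5.5],[1.2,16.8,-5.5],[1.2,16.8,-5.5],[1.2,16.8,-5.5],[1.2,16.8,-5.5],[1.2,16.8,-5.5],[1.2,16.8,-5.5]], jaw=[0,0,0,0,0,0,0,0,0,0,0,0,0,0,0,0,0,0])

```text
clock: 24.95
position: [0.5917, 0.0182, 0.2863]
tcp_rot: [-2.224, -0.119, 0.053]
force: [-0.6, 0.1, -2.8]
grip_width: 0.0106
```

Run:
```python
from dump import *
s=log();print(s['clock'],s['position'],s['tcp_rot'],s['force'],s['ft_torque'],s['grip_width'],np.round(s['joint_pos'],2))
M=R.from_rotvec(s['tcp_rot'])*RG.inv()*RP0; print('tilt',np.degrees(np.arccos(M.as_matrix()[2,2])))
f=snap('scene','s12.png'); t=snap('top','t12.png')
a=cv2.resize(f['img'][130:330,270:510,::-1],None,fx=1.8,fy=1.8,interpolation=3);b=cv2.resize(t['img'][140:340,150:350,::-1],None,fx=1.8,fy=1.8,interpolation=3)
cv2.imwrite('pics/s12c.png',np.hstack([a,b])[:,:800])
```

```text
24.95 [0.59173481 0.01820724 0.28630113] [-2.22357908 -0.11894234  0.05346018] [-0.55444823  0.05651938 -2.81903114] [-1.23090175 -0.13957024 -0.01033382] 0.010616733330421109 [ 0.37  0.75 -0.08  1.57 -0.79  1.37  0.8 ]
tilt 92.20078665751069
```

View pics/s12c.png

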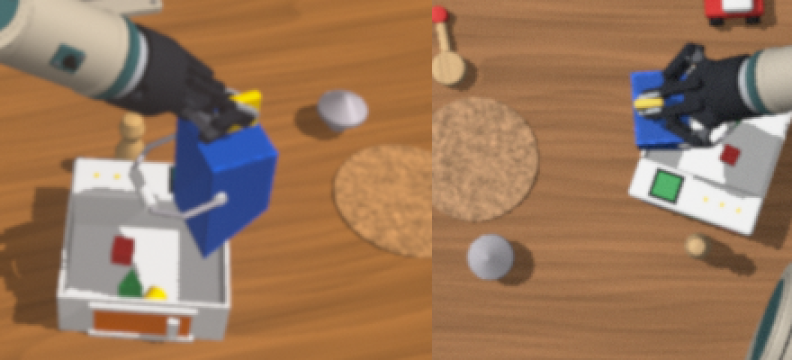

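Run:
```python
from dump import *
s=sense()
SP2=SP+[.012,0.001,0]
seq=[]
for t in (86,79,71,63,55,47,39,32,25):
    z=.045*min(1,max(0,(75-t)/35)); seq.append((base_from_spout(SP2+[0,0,z],np.radians(t)),np.radians(t)))
b25=seq[-1][0]; b0=np.array([.537,.311,.11])
n=9
for k in range(1,n+1):
    u=k/n; u=u*u*(3-2*u); seq.append((b25+(b0-b25)*u,np.radians(25)*(1-u)))
dr=[];sl=[]
for b,t in seq:
    P,M=tcp_for(b,t); a,c=rel(P,M,s); dr.append(a.round(2).tolist()); sl.append(c.round(1).tolist())
print(len(dr),dr);print(sl)
```

```text
18 [[-0.11, 0.0, 0.01], [-0.23, 0.0, 0.01], [-0.37, 0.0, 0.01], [-0.51, 0.0, 0.01], [-0.65, 0.0, 0.01], [-0.79, 0.0, 0.0], [-0.93, 0.0, 0.0], [-1.05, 0.0, 0.0], [-1.17, 0.0, 0.0], [-1.19, 0.0, 0.0], [-1.23, 0.0, 0.0], [-1.29, 0.0, 0.0], [-1.36, 0.0, 0.0], [-1.43, 0.0, 0.0], [-1.5, 0.0, 0.0], [-1.55, 0.0, 0.0], [-1.59, 0.0, 0.0], [-1.61, 0.0, 0.0]]
[[0.0, -0.8, 1.8], [0.0, -1.4, 3.9], [0.0, -2.3, 6.1], [0.0, -3.2, 8.1], [0.0, -3.8, 10.0], [0.0, -4.0, 11.8], [0.0, -3.8, 13.7], [0.0, -2.7, 15.6], [0.0, -1.4, 17.4], [-0.1, -1.8, 18.2], [-0.3, -2.8, 20.1], [-0.6, -4.1, 22.9], [-1.0, -5.7, 26.2], [-1.4, -7.4, 29.7], [-1.8, -8.9, 33.0], [-2.1, -10.2, 35.8], [-2.3, -11.0, 37.7], [-2.4, -11.3, 38.4]]
```

Request:
step_arm(dr=[[-0.11,0,0.01],[-0.23,0,0.01],[-0.37,0,0.01],[-0.51,0,0.01],[-0.65,0,0.01],[-0.79,0,0],[-0.93,0,0],[-1.05,0,0],[-1.17,0,0],[-1.19,0,0],[-1.23,0,0],[-1.29,0,0],[-1.36,0,0],[-1.43,0,0],[-1.5,0,0],[-1.55,0,0],[-1.59,0,0],[-1.61,0,0],[-1.61,0,0],[-1.61,0,0]], slide=[[0,-0.8,1.8],[0,-1.4,3.9],[0,-2.3,6.1],[0,-3.2,8.1],[0,-3.8,10],[0,-4,11.8],[0,-3.8,13.7],[0,-2.7,15.6],[0,-1.4,17.4],[-0.1,-1.8,18.2],[-0.3,-2.8,20.1],[-0.6,-4.1,22.9],[-1,-5.7,26.2],[-1.4,-7.4,29.7],[-1.8,-8.9,33],[-2.1,-10.2,35.8],[-2.3,-11,37.7],[-2.4,-11.3,38.4],[-2.4,-11.3,38.4],[-2.4,-11.3,38.4]], jaw=[0,0,0,0,0,0,0,0,0,0,0,0,0,0,0,0,0,0,0,0])

```text
clock: 27.55
position: [0.5305, 0.3849, 0.1428]
tcp_rot: [2.445, 0.122, 0.05]
force: [-0.4, -0.5, -2.4]
grip_width: 0.0106
```

Run:
```python
from dump import *
s=log();print(s['clock'],s['position'],s['tcp_rot'],s['force'],s['ft_torque'],s['grip_width'],np.round(s['joint_pos'],2))
print(rel(*tcp_for(np.array([.537,.311,.11]),0)))
f=snap('scene','s13.png'); t=snap('top','t13.png')
a=cv2.resize(f['img'][130:280,420:580,::-1],None,fx=5,fy=4,interpolation=3)
a=cv2.resize(f['img'][130:280,420:600,::-1],None,fx=4,fy=4,interpolation=3);b=cv2.resize(t['img'][160:290,90:240,::-1],None,fx=4.5,fy=4.5,interpolation=3)
cv2.imwrite('pics/s13c.png',a);cv2.imwrite('pics/t13c.png',b)
```

```text
27.55 [0.53045753 0.38488507 0.14284783] [2.44489633 0.12244374 0.05023224] [-0.35889199 -0.51644721 -2.43284044] [1.2701427  0.19223223 0.03498821] 0.010576351310094542 [-1.15  1.09  0.57  1.22  0.04  1.36 -0.66]
(array([ 0.   ,  0.001, -0.   ]), array([-0.08, -0.21, -0.06]))
```

View pics/s13c.png

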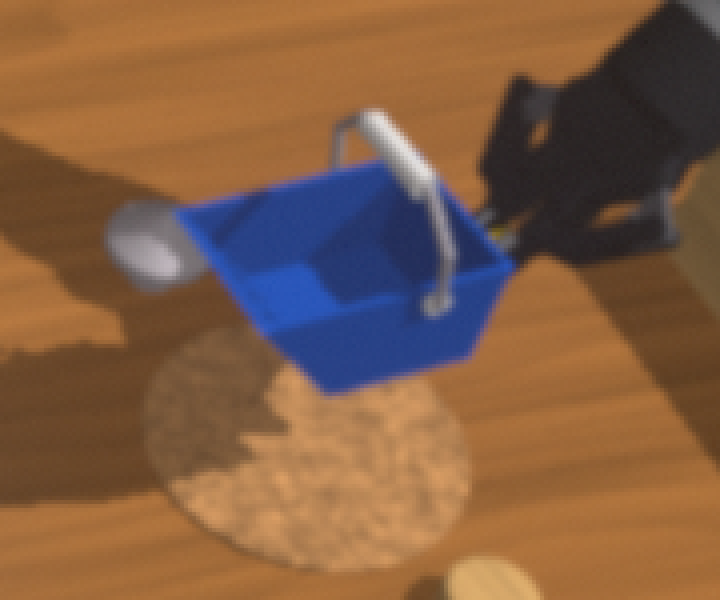

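View pics/t13c.png

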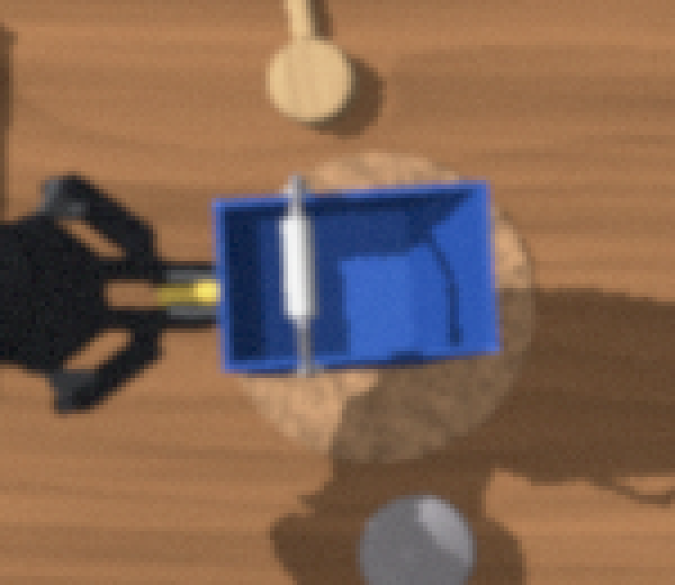

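View pics/s13.png

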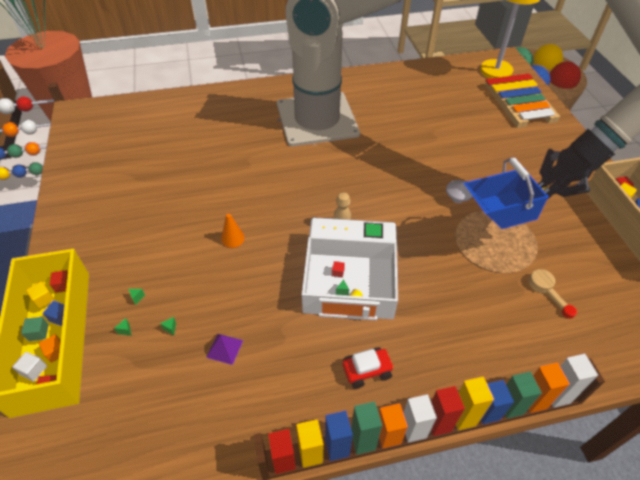

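```bash
cat > fit6.py <<'E'
from fit import *
def fit6(obs,x0):
    def res(p):
        M=R.from_euler('ZYX',[p[3],p[4],p[5]]); return np.concatenate([proj(f,p[:3]+M.apply(l))-uv for f,uv,l in obs])
    r=least_squares(res,x0,loss='soft_l1'); return r.x,np.round(r.fun.reshape(-1,2),1)
E
python3 - <<'E'
from fit6 import *
t=snap('top'); f=snap('scene')
o=lambda a,b:np.array([a/4.5+90-.4,b/4.5+160-.4]); o2=lambda a,b:np.array([a/4+420-.4,b/4+130-.4])
obs=[(t,o(217,202),(-.044,.046,.07)),(t,o(228,372),(-.044,-.046,.07)),(t,o(488,183),(.103,.046,.07)),(t,o(498,351),(.103,-.046,.07)),
(f,o2(177,212),(.103,-.046,.07)),(f,o2(265,333),(.103,.046,.07)),(f,o2(513,265),(-.044,.046,.07)),(f,o2(378,160),(-.044,-.046,.07)),(f,o2(330,393),(.044,.046,0)),(f,o2(473,356),(-.044,.046,0))]
p,r=fit6(obs,[.537,.311,.11,-1.468,0,0]); print(p,r.tolist())
E
```

```text
[ 0.54097626  0.3084509   0.10878198 -1.45777315 -0.01006787  0.05751351] [[-1.5, 0.1], [-0.6, 0.4], [-0.8, -0.9], [0.3, -0.3], [-2.1, 0.6], [-0.7, -0.7], [-0.2, -0.4], [7.5, -1.3], [-0.3, 1.6], [-0.7, 1.1]]
```

Request:
step_arm(dr=[[0,0,0],[0,0,0],[0,0,0],[0,0,0],[0,0,0],[0,0,0],[0,0,0]], slide=[[0,-1.6,1.9],[0,-3.2,3.8],[0,-4.8,5.8],[0,-5.8,6.9],[0,-6.3,7.5],[0,-6.6,7.9],[0,-6.6,7.9]], jaw=[0,0,0,0,0,0,0])

```text
clock: 28.62
position: [0.5305, 0.3862, 0.0397]
tcp_rot: [2.445, 0.124, 0.051]
force: [-0.8, -0.1, -3.1]
grip_width: 0.0104
```

Run:
```python
from dump import *
s=log();print(s['clock'],s['position'],s['tcp_rot'],s['force'],s['ft_torque'])
print(rel(*tcp_for(np.array([.537,.311,.004]),0)))
```

```text
28.625 [0.5304937  0.38621198 0.03972954] [2.44526041 0.12402213 0.05095126] [-0.77697701 -0.13795387 -3.10329416] [ 1.21923897  0.17372207 -0.02070431]
(array([-0.   , -0.   ,  0.001]), array([-0.09, -0.3 ,  0.25]))
```

Request:
step_arm(dr=[[0,0,0],[0,0,0],[0,0,0],[0,0,0]], slide=[[0,-0.13,0.15],[0,-0.26,0.3],[0,-0.28,0.33],[0,-0.28,0.33]], jaw=[0,0,0,0])

```text
clock: 29.12
position: [0.5308, 0.3865, 0.036]
tcp_rot: [2.445, 0.124, 0.052]
force: [0.4, 1.9, 1.7]
grip_width: 0.0105
```

Run:
```python
from dump import *
s=log();print(s['clock'],s['position'],s['tcp_rot'],s['force'],s['ft_torque'])
f=snap('scene','s14.png')
cv2.imwrite('pics/s14c.png',cv2.resize(f['img'][160:280,420:600,::-1],None,fx=4,fy=4,interpolation=3))
```

```text
29.125 [0.53077364 0.38652312 0.03603675] [2.44539825 0.12422028 0.05196927] [0.3845214  1.85399323 1.70092367] [ 0.85574603  0.24428142 -0.05280463]
```

View pics/s14c.png

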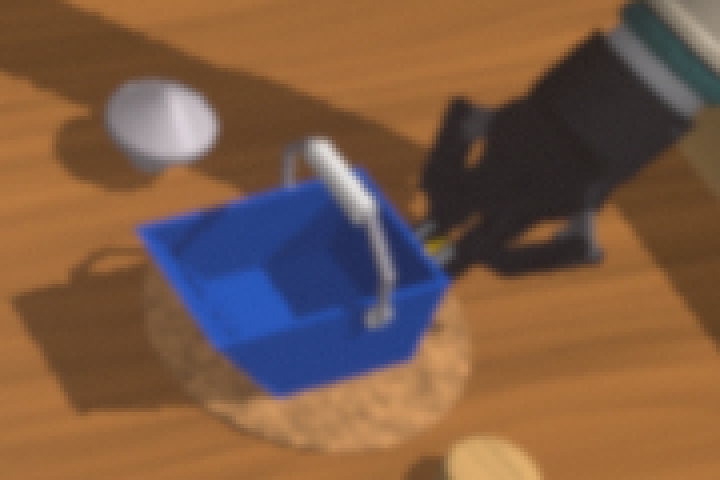

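Standing on the mat. Release and withdraw backwards.

Request:
step_arm(dr=[[0,0,0],[0,0,0],[0,0,0],[0,0,0],[0,0,0],[0,0,0],[0,0,0],[0,0,0],[0,0,0]], slide=[[0,0,0],[0,0,0],[0,0,0],[0,0,0],[0,0,-1.5],[0,0,-4],[0,0,-7],[0,0,-10],[0,0,-12]], jaw=[15,30,50,50,50,50,50,50,50])

```text
clock: 30.3
position: [0.5224, 0.465, 0.1305]
tcp_rot: [2.448, 0.126, 0.055]
force: [0.6, -0.2, -1.1]
grip_width: 0.0423
```

Run:
```python
from dump import *
s=log();print(s['clock'],s['position'],s['tcp_rot'],s['force'],np.round(s['joint_pos'],2))
t=snap('top','t15.png'); f=snap('scene','s15.png')
cv2.imwrite('pics/s15c.png',cv2.resize(f['img'][160:280,420:600,::-1],None,fx=4,fy=4,interpolation=3))
cv2.imwrite('pics/t15c.png',cv2.resize(t['img'][150:290,90:360,::-1],None,fx=2.9,fy=2.9,interpolation=3))
# key fit from masks
for n,fr in (('top',t),('scene',f)):
    m=masks_of(n,'key')[0]['mask']; v,u=np.nonzero(m); print(n,ray(fr,(u.mean(),v.mean()),.073))
key=np.array([.5605-.0765*.957+.0445*.2896-.001,0,0])
```

```text
30.3 [0.5223617  0.46495723 0.13047562] [2.44758624 0.12551904 0.05472545] [ 0.61563616 -0.19056414 -1.0536765 ] [-1.16  1.19  0.55  0.98  0.01  1.52 -0.71]
top [ 0.55720469 -0.04870664  0.073     ]
scene [0.50339227 0.01592585 0.073     ]
```

View pics/s15c.png

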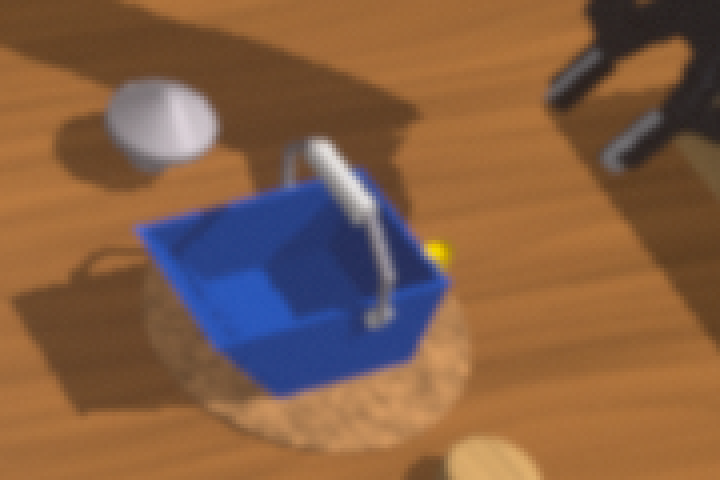

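View pics/t15c.png

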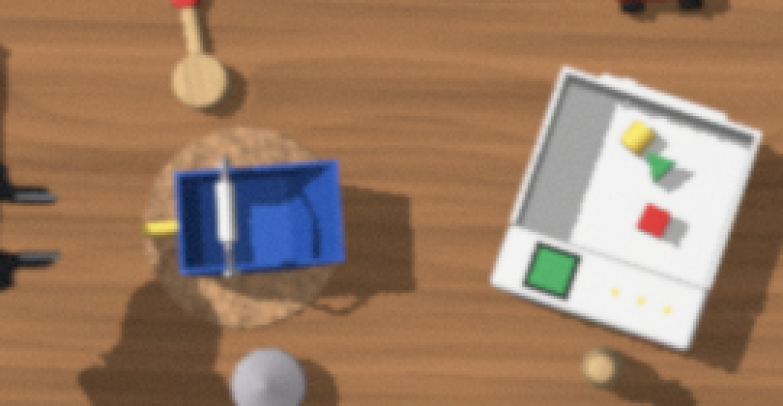

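Run:
```python
from dump import *
s=sense();q=np.array(s['joint_pos'])
for P,l in [((.52,.45,.28),.4),((.51,.38,.33),0),((.5015,.016,.30),0),((.5015,.016,.16),0)]:
    M=pose(YAW,l,1,'y'); e,q=ik(np.array(P),M,q,1); print(rel(P,M,s),round(e,3),np.round(q,2))
```

```text
(array([ 0.293, -0.005, -0.002]), array([ -0.28,  10.65, -10.84])) 0.0 [-1.11  0.87  0.52  1.12 -0.06  1.46 -0.59]
(array([ 0.693, -0.005, -0.001]), array([ -1.97,  19.13, -10.31])) 0.0 [-0.94  0.57  0.44  1.47 -0.25  1.16 -0.36]
(array([ 0.693, -0.005, -0.001]), array([-6.6 , 45.01, 15.06])) 0.0 [-0.44  0.4   0.49  1.87 -0.23  0.93  0.26]
(array([ 0.693, -0.005, -0.001]), array([-6.68, 36.06, 25.83])) 0.0 [-0.33  0.59  0.35  2.03 -0.35  0.58  0.37]
```

Request:
step_arm(dr=[[0.07,0,0],[0.14,0,0],[0.22,0,0],[0.29,0,0],[0.42,0,0],[0.56,0,0],[0.69,0,0],[0.69,0,0],[0.69,0,0],[0.69,0,0],[0.69,0,0],[0.69,0,0],[0.69,0,0],[0.69,0,0],[0.69,0,0],[0.69,0,0]], slide=[[0,2.6,-2.7],[-0.1,5.3,-5.4],[-0.2,8,-8.1],[-0.3,10.6,-10.8],[-0.8,13.5,-10.7],[-1.4,16.3,-10.5],[-2,19.1,-10.3],[-2.6,22.8,-6.7],[-3.2,26.5,-3.1],[-3.9,30.2,0.6],[-4.6,33.9,4.2],[-5.2,37.6,7.8],[-5.9,41.3,11.4],[-6.6,45,15.1],[-6.6,45,15.1],[-6.6,45,15.1]], jaw=[50,50,50,50,0,0,0,0,0,0,0,0,0,0,0,0], newtons=40)

```text
clock: 32.5
position: [0.5009, 0.0161, 0.2991]
tcp_rot: [3.135, 0.162, 0.007]
force: [-0.3, 1.0, -0.5]
grip_width: 0.0001
```

Run:
```python
from dump import *
s=log();print(s['clock'],s['position'],s['tcp_rot'],s['force'],np.round(s['joint_pos'],2),s['grip_width'])
for z in (.13,.108,.098): print(rel((.5015,.016,z),pose(YAW,0,1,'y'),s))
```

```text
32.5 [0.50092047 0.01605236 0.29911462] [3.13498145 0.16159812 0.00655265] [-0.26793325  0.99757945 -0.52319369] [-0.42  0.39  0.46  1.88 -0.21  0.91  0.24] 0.00014616713834232278
(array([ 0.003, -0.004,  0.   ]), array([-1.000e-02, -3.000e-02,  1.691e+01]))
(array([ 0.003, -0.004,  0.   ]), array([-0.02, -0.04, 19.11]))
(array([ 0.003, -0.004,  0.   ]), array([-2.000e-02, -4.000e-02,  2.011e+01]))
```

Down to about 8 mm above the key, then look.

Request:
step_arm(dr=[[0,0,0],[0,0,0],[0,0,0],[0,0,0],[0,0,0],[0,0,0]], slide=[[0,0,5],[0,0,10],[0,0,15],[0,0,18],[0,0,19.2],[0,0,19.2]], jaw=[0,0,0,0,0,0])

```text
clock: 33.25
position: [0.5016, 0.0165, 0.1068]
tcp_rot: [3.135, 0.164, 0.005]
force: [0.3, 0.0, 0.4]
grip_width: -0.0001
```

Run:
```python
from dump import *
s=log();print(s['clock'],s['position'],s['force'])
f=snap('scene','s16.png')
cv2.imwrite('pics/s16c.png',cv2.resize(f['img'][150:300,300:440,::-1],None,fx=4,fy=4,interpolation=3))
```

```text
33.25 [0.50160799 0.01650259 0.10683503] [0.33933073 0.00307949 0.3863925 ]
```

View pics/s16c.png

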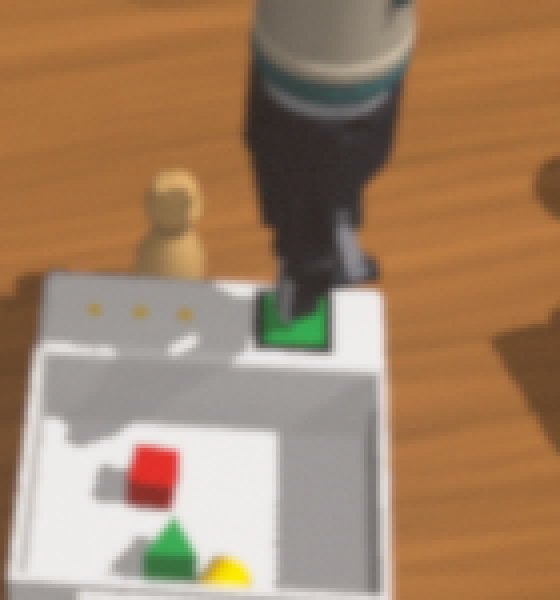

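Request:
step_arm(dr=[[0,0,0],[0,0,0],[0,0,0],[0,0,0]], slide=[[0,0,0.3],[0,0,0.5],[0,0,0.7],[0,0,0.7]], jaw=[0,0,0,0])

```text
clock: 33.8
position: [0.5022, 0.0162, 0.1007]
tcp_rot: [3.135, 0.163, 0.008]
force: [0.8, -0.0, 0.1]
grip_width: -0.0003
```

Request:
step_arm(dr=[[0,0,0],[0,0,0],[0,0,0]], slide=[[0,0,0.1],[0,0,0.2],[0,0,0.2]], jaw=[0,0,0])

```text
clock: 34.17
position: [0.5022, 0.0162, 0.0986]
tcp_rot: [3.135, 0.163, 0.007]
force: [-0.4, -0.5, -0.1]
grip_width: -0.0
```

Request:
step_arm(dr=[[0,0,0],[0,0,0],[0,0,0]], slide=[[0,0,0.1],[0,0,0.1],[0,0,0.1]], jaw=[0,0,0])

```text
clock: 34.55
position: [0.5023, 0.0162, 0.0976]
tcp_rot: [3.135, 0.163, 0.008]
force: [0.2, 0.3, 0.4]
grip_width: -0.0001
```

Request:
step_arm(dr=[[0,0,0],[0,0,0],[0,0,0]], slide=[[0,0,0.1],[0,0,0.1],[0,0,0.1]], jaw=[0,0,0])

```text
clock: 34.92
position: [0.5022, 0.0162, 0.0968]
tcp_rot: [3.135, 0.163, 0.008]
force: [-1.0, 0.6, 5.0]
grip_width: -0.0003
```

Request:
step_arm(dr=[[0,0,0],[0,0,0]], slide=[[0,0,0.02],[0,0,0.02]], jaw=[0,0])

```text
clock: 35.17
position: [0.5022, 0.0162, 0.0968]
tcp_rot: [3.135, 0.163, 0.008]
force: [-1.7, 0.9, 5.3]
grip_width: 0.0
```

Run:
```python
from h import *
for i in range(6):
    grab_frame('top'); s=sense(); print(s['clock'],np.round(s['force'],2),np.round(s['position'],4))
```

```text
35.225 [0.19 0.29 5.93] [0.5022 0.0161 0.0968]
35.275 [-1.08 -0.34  5.62] [0.5023 0.0162 0.0968]
35.325 [-1.2   0.32  5.36] [0.5022 0.0161 0.0968]
35.375 [-0.21 -0.01  4.8 ] [0.5023 0.0162 0.0968]
35.425 [-0.86  0.05  5.75] [0.5023 0.0162 0.0969]
35.475 [-1.33 -0.27  4.64] [0.5022 0.0162 0.0968]
```

Request:
step_arm(dr=[[0,0,0],[0,0,0],[0,0,0],[0,0,0],[0,0,0],[0,0,0],[0,0,0]], slide=[[0,0,-1],[0,0,-4],[0,0,-9],[0,0,-14],[0,0,-18],[0,0,-18],[0,0,-18]], jaw=[0,0,0,0,0,0,0])

```text
clock: 36.35
position: [0.5007, 0.0167, 0.2765]
tcp_rot: [3.136, 0.163, 0.007]
force: [-0.9, 0.1, -0.1]
grip_width: 0.0001
```

Run:
```python
from h import *
s=sense();print(s['clock'],s['position'],s['force'])
f=snap('scene','s17.png'); t=snap('top','t17.png')
c,sn=np.cos(-.294),np.sin(-.294); M=np.array([[c,-sn],[sn,c]]); H=np.array([.5865,-.0572])
for n in ('block_cube','block_drum','block_wedge'):
    for r in spot_in('scene',n)[:4]:
        P=w(f,r['centre']); print(n,round(r['conf'],2),np.round(P,3),'hopper',np.round(M.T@(P[:2]-H),3))
for n,fr in (('scene',f),('top',t)):
  for o in ['pail','pyramid','cone','rattle','top','doll','car']:
    r=spot_in(n,o)
    if r: print(n,o,np.round(w(fr,r[0]['centre']),3))
```

```text
36.35 [0.50066928 0.01670663 0.27650095] [-0.94899268  0.12833616 -0.12712753]
block_cube 0.65 [ 0.558 -0.076  0.033] hopper [-0.022 -0.027]
block_cube 0.64 [0.689 0.359 0.016] hopper [-0.022  0.428]
block_drum 0.48 [ 0.625 -0.056  0.032] hopper [0.036 0.012]
block_wedge 0.72 [ 0.523 -0.501  0.019] hopper [ 0.068 -0.443]
block_wedge 0.45 [ 0.614 -0.438  0.024] hopper [ 0.137 -0.356]
block_wedge 0.45 [ 0.596 -0.525  0.024] hopper [ 0.144 -0.445]
scene pail [0.532 0.297 0.046]
scene pyramid [ 0.689 -0.337  0.017]
scene cone [ 0.415 -0.285  0.03 ]
scene rattle [0.687 0.361 0.014]
scene top [0.403 0.269 0.041]
scene doll [ 0.422 -0.034  0.07 ]
scene car [ 0.802 -0.077  0.033]
top pail [0.542 0.289 0.036]
top pyramid [ 0.676 -0.332  0.014]
top cone [ 0.4   -0.283  0.036]
top rattle [0.685 0.363 0.022]
top top [ 0.412 -0.039  0.093]
top doll [ 0.416 -0.036  0.096]
top car [ 0.777 -0.078  0.033]
```

View pics/s17.png

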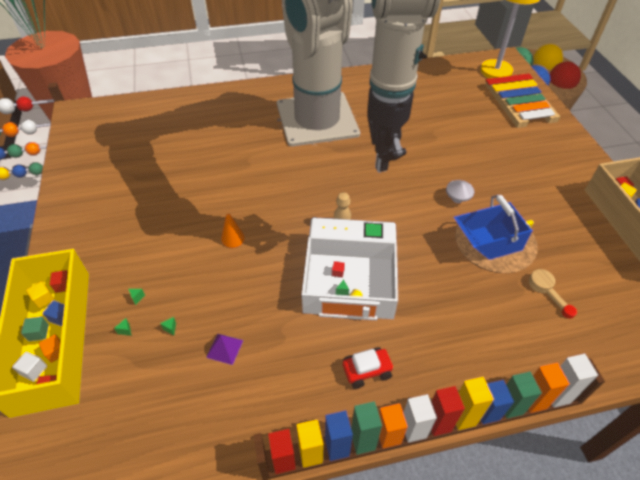

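```bash
python3 -c "
from bench import sign_off; print(sign_off())"
```

```text
the job is handed in; nothing more can be done
None
```

I carried the pail by its bail to the mat and let go. I then tipped the three blocks into the hopper by the yellow grip, stood the pail back on the mat, pressed the green key and let go. I handed the job in at about 37 s. No verdict was reported.

**Last checks:**
- **Blocks:** In the last scene picture the red cube is at pixel (338,269), the green wedge at (343,286) and the yellow drum at (356,293), all inside the hopper. The network put the cube at hopper (-22, -27) mm and the drum at (36, 12) mm. It did not report the wedge there, only the three look-alikes outside, so I judge the wedge from the picture alone.
- **Pail:** It stands upright on the mat. A fit just before I set it down put its centre within about 5 mm of the mat's centre and level in pitch. The same fit gave about 0.06 rad of roll, with one badly fitting corner, so I take that as measurement error. I did not refit it after letting go.
- **Key:** I felt about 5 to 5.5 N for roughly 0.7 s (readings from 4.6 to 5.9 N), a little above the 4 N aimed at and far below 40 N. The fingers are now well clear of it.
- **Other toys:** The measured positions match the start within about 10 mm, except that the top camera took the doll for the spinning top. The scene camera shows the spinning top where it was.

**What went wrong:** My first tilted approach to the bail ran into the limits of joints 5 and 6. I swung the bail upright with the open fingers instead and gripped it from straight above.

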